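# Secure the castle nut of a tilting jar mixer and set it to its running tilt

### The job

First unload the mixer: take every jar off its carrier disc and stand it upright in the grey tray. Then tighten the castle nut, clockwise seen from above, just to the next slot that lines up with the cross hole in the spindle, and push the locking pin from the bench pad home through slot and cross hole until its grip block meets the nut. Last, pull the index plunger up, raise the handle to swing the head to its 35 degree running tilt, and press the plunger fully down so that it locks the head there, leaving the other things on the bench where they stand.

Things in the scene. Friction and masses are not known exactly. Their poses are not given: they have to be found in the camera images.
- jar1_mid (a point): amber glass sample jar with white screw cap, loose, standing in one of the four seats of the mixer's carrier disc (75 mm from the spindle axis, on the diagonals of the mixer's x and y). 85 mm tall; glass 51, cap (top 23 mm) 53 mm across; 0.16 kg. The point is its centre, half-way up; z is up. Two to four of the jars are present; an absent one reads None
- jar2_mid (a point): amber glass sample jar with white screw cap, loose, standing in one of the four seats of the mixer's carrier disc (75 mm from the spindle axis, on the diagonals of the mixer's x and y). 85 mm tall; glass 51, cap (top 23 mm) 53 mm across; 0.16 kg. The point is its centre, half-way up; z is up. Two to four of the jars are present; an absent one reads None
- jar3_mid (a point): amber glass sample jar with white screw cap, loose, standing in one of the four seats of the mixer's carrier disc (75 mm from the spindle axis, on the diagonals of the mixer's x and y). 85 mm tall; glass 51, cap (top 23 mm) 53 mm across; 0.16 kg. The point is its centre, half-way up; z is up. Two to four of the jars are present; an absent one reads None
- jar4_mid (a point): amber glass sample jar with white screw cap, loose, standing in one of the four seats of the mixer's carrier disc (75 mm from the spindle axis, on the diagonals of the mixer's x and y). 85 mm tall; glass 51, cap (top 23 mm) 53 mm across; 0.16 kg. The point is its centre, half-way up; z is up. Two to four of the jars are present; an absent one reads None
- tray_floor (a point): centre of the inner floor (5 mm above the bench) of the grey open tray, fixed, 180 x 180 mm outside, 170 x 170 mm inside, walls 5 mm thick with rims 30 mm above the bench; x and y run along its sides. It has room for four jars, two by two at 80 mm pitch
- mixer: tilting jar mixer, fixed: origin on the bench under the spindle, z up, x along the trunnion axis and away from the robot (give or take 0.3 rad). White base 320 x 190 x 16 mm; trunnion posts at x = -118 (125 mm tall) and +118; plunger bracket at x = 110 to 155, top 179 mm up; trunnion axis 105 mm up; carrier disc 210 mm across, top 130 mm up when level
- cross_hole (a point): centre of the cross hole in the steel spindle, 161 mm above the bench when the head is level; turns with the head: x along the hole and the trunnion axis (as the mixer's x), z along the spindle. Hole 11 mm wide; spindle 30 mm across, its end 18 mm above this point, with a dark line scribed over the hole. Fit the pin from the -x side: the plunger bracket blocks a gripper on the +x side
- nut_hex (a point): castle nut: point on its axis, 10 mm above its underside (143 mm above the bench when level; the underside is 3 mm above the disc). Hexagon 50 mm across flats, 40 mm tall: lower 20 mm plain, upper 20 mm cut by six slots 12 mm wide at the middles of the flats. The point turns with the nut; its x axis points through a slot, square to a flat (flats every 60 degrees)
- nut (a joint): turn of the castle nut in rad, growing clockwise seen from above (tightening). 0 = slots line up with the cross hole; it starts between -0.9 and -0.25, so 0 is the next slot in line. Turns with about 0.25 N m of friction and stays where left
- pin_grip (a point): locking pin, loose, lying on the bench pad: centre of its grey grip block, 36 mm long (x) and 22 x 22 mm; a steel shaft 8 mm across runs from the block's end along the point's +x. 60 g; it lies level on any side of the block. When home, the block's centre is 43 mm from the spindle axis
- pin_tip (a point): tip of the locking pin's shaft, 81 mm along +x from the centre of the grip block (63 mm out of the block, last 5 mm tapered). Fully home the tip is 38 mm beyond the spindle axis
- mat: white bench pad 170 x 170 x 3 mm, fixed on the bench, on which the locking pin lies; origin at the centre of its underside
- handle (a point): middle of the head's handle: a level round grey bar 14 mm thick and 100 mm long, parallel to the trunnion axis, 155 mm from it on the -y side of the mixer, 105 mm above the bench when level. It moves with the head on a 155 mm arc about the trunnion axis, up and inwards as the tilt grows
- tilt (a joint): tilt of the head in rad: 0 level (start), growing as the handle rises; 0.611 (35 degrees) is the running tilt, where the second notch of the index disc is under the plunger. It stays where left (0.5 N m of friction), goes on to 0.85, and is locked while the plunger is down in a notch; the plunger's round nose pulls it in from about 0.05 rad either side
- plunger_knob (a point): centre of the index plunger's black knob: upright cylinder 28 mm across and 24 mm tall, 192 mm above the bench when down, at mixer x = 134, y = 0. The bracket (30 mm wide in y) is 1 mm under the knob when that is down
- plunger (a joint): height of the index plunger in m: 0 = fully down in a notch (start), 0.024 = pulled right up; free of the notches above 0.014. About 3 N of friction holds it where it is left
- tip_box: bystander: pipette-tip box, 85 x 120 x 66 mm, loose; origin at the centre of its underside
- reagent: bystander: reagent bottle, 70 mm across, 140 mm tall, loose; origin at the centre of its underside
- beaker: bystander: white plastic beaker, 76 mm across, 95 mm tall, loose; origin at the centre of its underside
There are look-alikes about, which are no part of the job. What is shaped like the part that bears jar1_mid but purple or turquoise is not meant.

How it is judged:
By the outcome, as a careful person would: the job done as asked, in the order asked, and still so for the second after the job is handed in, with the robot touching nothing.
Of jar1, jar2, jar3, jar4 only 2 to 4 are there at a start; the rules pass over those that are not, and their reading is None.
At some moment in a run one of pin may be knocked a few centimetres aside while the robot is not near it.
Once in a run the grip may slacken for a moment while it holds something.
It also fails if it takes over 210 s, if anything falls off the work surface, if the arm or the gripper's body presses on something with over 40 N, if the wrist force passes 120 N, or if a joint passes its speed limit or range.

### The arm

A 7-joint arm with a two-finger parallel gripper is mounted at the origin on the work surface. World frame = base frame: x ahead of the robot, y to its left, z up, the work surface at z = 0. Lengths are in m, angles in rad, forces in N, time in s.
With the tool pointing down it reaches from about 0.425 to 0.925 m from the base axis. Payload 6.8 kg.
Tool frame: the origin (TCP) lies between the finger pads; the fingertips stand 8 mm ahead of it and the grasp point (between the pads) lies 11 mm behind it; z points along the fingers, y is the direction in which the jaws open and shut (so a half turn about z gives the same grasp; the last joint's range is limited). The gripper opens to 85 mm and grips with 20 to 120 N. Pads are 22 mm wide; open, the fingers measure 114 mm over their backs; the gripper's body (76 mm by 85 mm) begins 54 mm behind the grasp point. The pads swing forward as they close: fully open they stand 13 mm farther back than shut.
Start: joints at [1.154, 0.477, 0.022, 1.555, -0.011, 1.109, -0.083], TCP at [0.205, -0.643, 0.211] pointing down, gripper open.
Joint ranges: [-2.96, 2.96], [-0.34, 2.1], [-1.41, 1.46], [0.24, 2.44], [-1.37, 4.51], [0.17, 1.92], [-2.96, 2.96]. Speed limits (rad/s): [2.39, 2.39, 3.14, 3.14, 3.14, 3.14, 3.14].

### API

Orientations are given as [roll, pitch, yaw] about the fixed x, y, z axes, in that order (R = Rz(yaw) Ry(pitch) Rx(roll)).
In Python, from station import state, get_image, calibration, hand_in gives the robot as it stands. The module is installed in compiled form; this text tells all that it offers.
- The arm moves only by the tool move_arm, never from a script. Its argument "deltas" is text: rows parted by semicolons, each of 5 numbers parted by spaces: the closure, from -1 (fully open) to 1 (shut), so that 0 is half open, then the shift along the tool's x, y, z in m, then the turn about the tool's z in rad. A call has 1 to 10 rows; each row shifts and turns the commanded pose from where the row before left it, along the tool's axes as they then stand; what a row does not reach is not made up. A row lasts 1/10 s, in which the tool goes at most 50 mm and 8.59 degrees, less where a joint would pass 70% of its speed; a pose out of reach is approached as far as the arm can. A call with a gripper value outside its range is refused whole. The fingers move at their own pace and stop on an object; "squeeze" is the grip in N (left out, the last holds). Time passes only in rows, so rows that do not move let the fingers close. It gives the time, the measured TCP pose, the force and the opening at its end, in the units of the state.
- state(): the state, without advancing time (a new reading comes with each control period).
- get_image(name): name is "side" or "top"; returns the picture (400x640x3 uint8, red, green, blue); there is no depth.
- calibration(name): a dict with "intrinsics" (3x3 intrinsics, pixels), "camera_from_world" (4x4, takes a point from world to camera coordinates). Camera axes: x right, y down, z forward; pixel columns grow to the right and rows downward; lengths in m; the calibration is good to about 2 mm. A picture is of the moment at which its call begins. calibration takes no time and is no camera call.
- hand_in(): hands the job in, once; it reports no verdict.
The state is a dict: "t": time; "qpos": joint angles; "joint_vel": joint speeds; "effort": joint torques, N m; "position": TCP position; "tool_rot": TCP orientation; "wrist_force": force on the tool from outside, world axes, zero at the start; "torque": the same for the moment, N m; "gripper_width": opening from 0.0 (shut) to 1.0 (fully open).
Only numpy, scipy, OpenCV 4.12 (cv2) and the standard library are available. Lean on these libraries where they do the work, as an engineer would, in place of code of your own. Each camera call takes 0.05 s, during which the arm holds its last target.

## Working session

There is one attempt and no reset: what is moved stays moved. The work goes in short steps, Python scripts to look and compute and a tool call to move; the robot and the scene stay as the last step left them, time stands still between calls to the robot, and variables do not carry over. Pictures are saved under pics/ and viewed, and the job is handed in when it is done.

Besides the shell and the picture viewer there is one more tool, called after "Request:" as name(argument=value, ...) on one line, values as JSON. move_arm: Moves the arm, as the interface text tells. Its arguments: {"type":"object","properties":{"deltas":{"type":"string"},"squeeze":{"type":"number"}},"required":["deltas"]}

```bash
mkdir -p pics; python3 - <<'E'
from station import *
import cv2,numpy as np
for n in("side","top"):
    im=get_image(n); np.save(n+"0.npy",im); cv2.imwrite(f"pics/{n}0.png",im[:,:,::-1])
    c=calibration(n); print(n,np.array(c["intrinsics"]).round(1).tolist(),np.array(c["camera_from_world"]).round(4).tolist())
print(state())
E
```

```text
side [[371.3, 0.0, 314.2], [0.0, 371.3, 199.3], [0.0, 0.0, 1.0]] [[-0.7967, -0.604, -0.0198, 0.5457], [-0.3281, 0.4597, -0.8252, 0.2908], [0.5076, -0.651, -0.5644, 0.9636], [0.0, 0.0, 0.0, 1.0]]
top [[444.1, 0.0, 323.5], [0.0, 444.1, 201.9], [0.0, 0.0, 1.0]] [[-0.0095, -0.9999, -0.008, 0.0751], [-0.9932, 0.0104, -0.1163, 0.6136], [0.1163, 0.0069, -0.9932, 1.2102], [0.0, 0.0, 0.0, 1.0]]
{'t': 0.1, 'qpos': array([ 1.15387874,  0.47769495,  0.02235125,  1.5563402 , -0.01154382,
        1.10929318, -0.08310457]), 'joint_vel': array([ 0.0010137 , -0.00178924, -0.00074429, -0.00123806,  0.0003957 ,
       -0.00020258, -0.00079667]), 'effort': array([ 3.21116757e-03, -5.97759247e+01,  1.61315806e+00, -2.81954795e+01,
        1.28181066e-02,  4.99932023e-03,  5.99483155e-05]), 'position': array([ 0.20498024, -0.64253713,  0.20994342]), 'tool_rot': array([-3.13998649e+00,  8.07115873e-05,  3.08806050e-01]), 'wrist_force': array([0.05609923, 0.1161293 , 0.02940601]), 'torque': array([-0.01769256, -0.0087137 ,  0.02274833]), 'gripper_width': 1.0018567906564781}
```

View pics/side0.png

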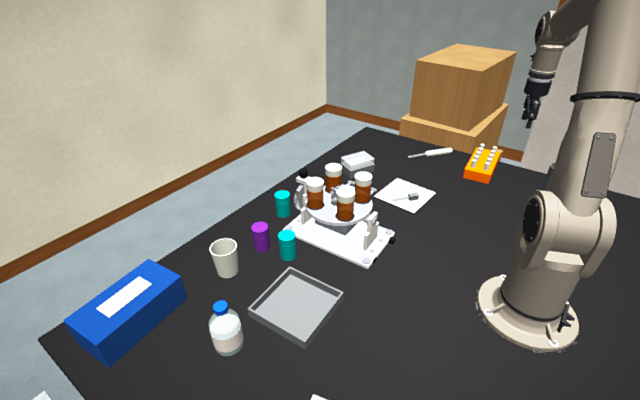

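View pics/top0.png

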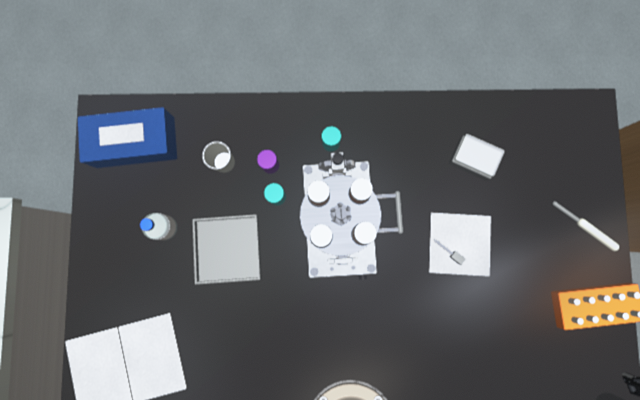

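Side view: four amber jars on the disc near (340,195), tray (297,305), pin on pad (405,195). The top view shows four white caps at (318,191), (361,189), (320,236) and (365,233), the nut at (341,213), the tray at (226,249) and the pin at (450,251). The turquoise and purple jars, at (331,135), (274,193) and (267,159), are look-alikes. Next I'll enlarge these areas.

```bash
cat > h.py <<'E'
import numpy as np,cv2
from station import *
def KT(n):
    c=calibration(n); return np.array(c["intrinsics"],float),np.array(c["camera_from_world"],float)
def ray(n,uv):
    K,T=KT(n); R=T[:3,:3]; o=-R.T@T[:3,3]; d=R.T@np.linalg.solve(K,[uv[0],uv[1],1.]); return o,d/np.linalg.norm(d)
def onz(n,uv,z):
    o,d=ray(n,uv); return o+d*(z-o[2])/d[2]
def two(a,b):
    o1,d1=ray("top",a);o2,d2=ray("side",b)
    A=np.stack([d1,-d2],1); s=np.linalg.lstsq(A,o2-o1,rcond=None)[0]; p,q=o1+s[0]*d1,o2+s[1]*d2
    return (p+q)/2,np.linalg.norm(p-q)
def proj(n,p):
    K,T=KT(n); c=T[:3,:3]@np.asarray(p,float)+T[:3,3]; u=K@c; return u[:2]/u[2]
def snap(n,name,crop=None,s=4):
    im=get_image(n); cv2.imwrite(f"pics/{name}_full.png",im[:,:,::-1]); np.save(name+".npy",im)
    if crop:
        x0,y0,x1,y1=crop; cv2.imwrite(f"pics/{name}.png",cv2.resize(im[y0:y1,x0:x1,::-1],None,fx=s,fy=s,interpolation=cv2.INTER_CUBIC))
    return im
E
python3 - <<'E'
from h import *
im=np.load("top0.npy")
cv2.imwrite("pics/a.png",cv2.resize(im[140:290,280:420,::-1],None,fx=4,fy=4,interpolation=cv2.INTER_CUBIC))
cv2.imwrite("pics/b.png",cv2.resize(im[200:290,420:500,::-1],None,fx=6,fy=6,interpolation=cv2.INTER_CUBIC))
im=np.load("side0.npy")
cv2.imwrite("pics/c.png",cv2.resize(im[150:270,260:450,::-1],None,fx=4,fy=4,interpolation=cv2.INTER_CUBIC))
for uv,z in(((318,191),.21),((361,189),.21),((320,236),.21),((365,233),.21),((341,213),.18),((226,249),.005),((337,158),.2),((400,213),.105),((345,262),.14)): print(uv,onz("top",uv,z).round(4))
# white cap blobs in top
t=np.load("top0.npy"); h=cv2.cvtColor(t,cv2.COLOR_RGB2HSV)
E
```

```text
(318, 191) [0.6206 0.0808 0.21  ]
(361, 189) [ 0.6244 -0.0233  0.21  ]
(320, 236) [0.5119 0.0769 0.21  ]
(365, 233) [ 0.518  -0.0308  0.21  ]
(341, 213) [0.5693 0.0249 0.18  ]
(226, 249) [0.4858 0.348  0.005 ]
(337, 158) [0.7036 0.0335 0.2   ]
(400, 213) [ 0.5746 -0.1331  0.105 ]
(345, 262) [0.4485 0.0153 0.14  ]
```

View pics/a.png

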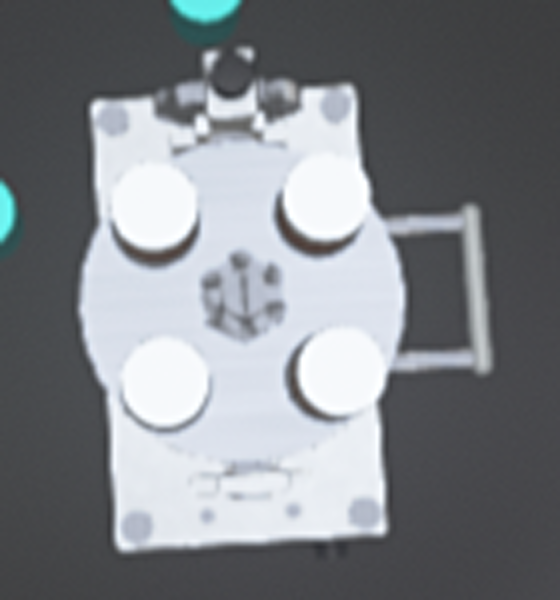

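View pics/b.png

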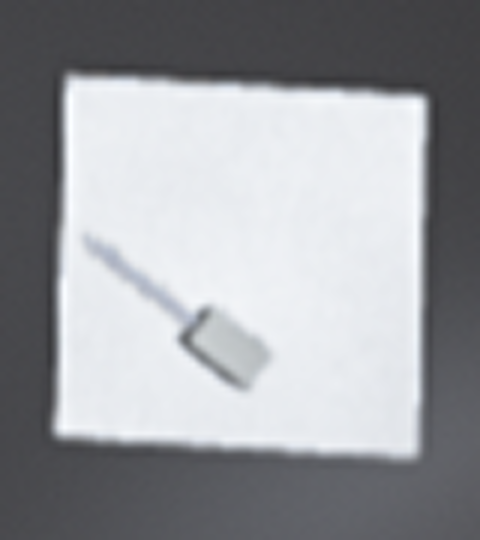

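View pics/c.png

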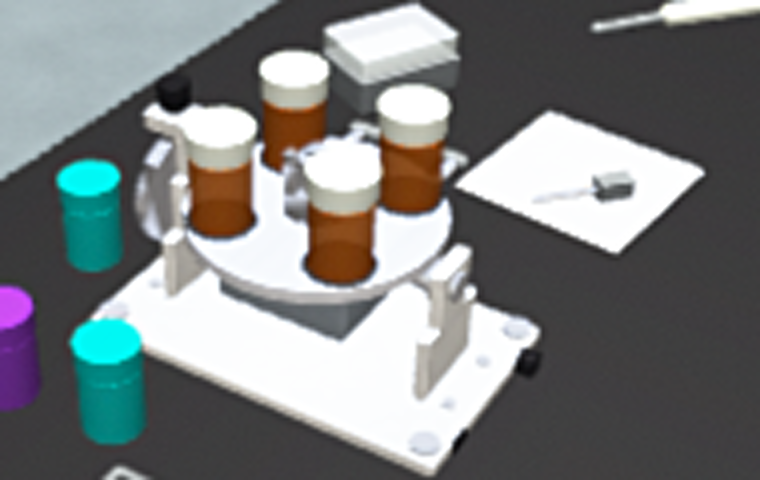

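```bash
python3 - <<'E'
from h import *
t=np.load("top0.npy"); g=t.min(2)
print("disc val",t[213,308],"cap",t[191,318], t[236,320])
for th in(235,245):
    m=(g>th).astype(np.uint8)
    n,l,s,c=cv2.connectedComponentsWithStats(m)
    for i in range(1,n):
        if s[i,4]>150: print(th,s[i],c[i].round(2),onz("top",c[i],.215).round(4))
# tray mask
h=cv2.cvtColor(t,cv2.COLOR_RGB2HSV)
print(t[249,226],t[150,337],t[213,399])
sub=g[200:300,180:280]; m=((sub>90)).astype(np.uint8)
cs=cv2.findContours(m,0,2)[0]; c=max(cs,key=cv2.contourArea); r=cv2.minAreaRect(c); print(r)
b=cv2.boxPoints(r)+[180,200]
for z in(.03,.0): 
    P=np.array([onz("top",p,z) for p in b]); print(P.round(4).tolist(),P.mean(0).round(4))
im=cv2.resize(t[200:300,180:280,::-1],None,fx=5,fy=5,interpolation=cv2.INTER_CUBIC); cv2.imwrite("pics/tray.png",im)
# base rect
E
```

```text
disc val [218 224 234] cap [246 249 251] [246 249 251]
235 [215 153  15  15 158] [221.65 159.77] [0.6991 0.3145 0.215 ]
235 [351 178  21  21 351] [361.37 188.19] [ 0.6256 -0.0238  0.215 ]
235 [308 181  21  21 345] [317.99 190.62] [0.6208 0.0807 0.215 ]
235 [468 216  22  29 205] [482.91 226.  ] [ 0.5316 -0.311   0.215 ]
235 [355 222  21  21 353] [365.15 232.12] [ 0.5199 -0.0307  0.215 ]
235 [444 222  29  36 400] [461.27 242.67] [ 0.4926 -0.2578  0.215 ]
235 [310 225  22  21 349] [320.82 234.86] [0.5144 0.0748 0.215 ]
235 [119 322  31  28 400] [133.9  335.19] [0.2856 0.5119 0.215 ]
235 [ 66 336  26  25 269] [ 76.68 346.75] [0.2606 0.6442 0.215 ]
235 [147 336  25  20 174] [159.39 346.41] [0.2598 0.4516 0.215 ]
235 [ 91 344  24  23 170] [103.55 355.92] [0.2395 0.5806 0.215 ]
245 [351 179  21  20 315] [361.28 188.73] [ 0.6243 -0.0236  0.215 ]
245 [309 182  19  19 304] [318.05 191.08] [0.6197 0.0806 0.215 ]
245 [355 223  21  20 324] [364.97 232.48] [ 0.519  -0.0303  0.215 ]
245 [311 225  20  21 313] [320.77 235.12] [0.5138 0.075  0.215 ]
[196 200 203] [67 70 73] [194 200 202]
((45.305442810058594, 48.88715744018555), (67.05665588378906, 66.74476623535156), 86.42366790771484)
[[0.5747, 0.4456, 0.03], [0.5845, 0.2579, 0.03], [0.3985, 0.2448, 0.03], [0.3888, 0.4292, 0.03]] [0.4866 0.3444 0.03  ]
[[0.5772, 0.4548, 0.0], [0.5873, 0.2626, 0.0], [0.3968, 0.2492, 0.0], [0.3869, 0.4381, 0.0]] [0.4871 0.3512 0.    ]
```

View pics/tray.png

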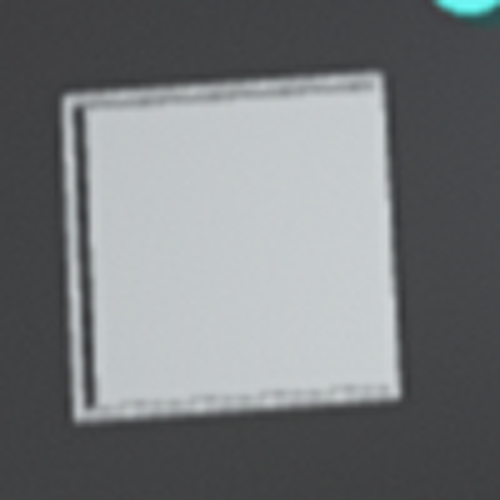

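Four jars are present: white cap on amber glass at top pixels (318,191), (361,189), (320,236) and (365,233). The turquoise and purple ones stand off the mixer and are not meant. Their 106 mm pitch matches the seats, which puts the mixer at (0.5697, 0.0253), yaw 0.054. The knob prediction (0.7035, 0.0325) agrees with the image. The tray centre is at about (0.4866, 0.345), yaw 0.06.

First the tool rises and turns.

```bash
cat >> h.py <<'E'
def rel(x,y,z,yaw=None):
    s=state(); p=s["position"]; r=s["tool_rot"]; a=r[2]
    dx,dy,dz=x-p[0],y-p[1],z-p[2]
    print("t",round(s["t"],2),"pos",p.round(4),"rot",r.round(4),"w",round(s["gripper_width"],3),"F",s["wrist_force"].round(2))
    print("tool dx dy dz",round(np.cos(a)*dx+np.sin(a)*dy,4),round(np.sin(a)*dx-np.cos(a)*dy,4),round(-dz,4),"turn",None if yaw is None else round(a-yaw,4))
O=np.array([.5697,.0253]); YAW=.054
def mix(x,y,z=0):
    c,s=np.cos(YAW),np.sin(YAW); return np.array([O[0]+c*x-s*y,O[1]+s*x+c*y,z])
E
echo
```

Request:
move_arm(deltas="-1 0 0 -0.015 -0.132; -1 0 0 -0.015 -0.132; -1 0 0 -0.015 -0.132; -1 0 0 -0.015 -0.132; -1 0 0 -0.015 -0.132; -1 0 0 -0.015 -0.132; -1 0 0 -0.015 -0.132; -1 0 0 -0.015 -0.132; -1 0 0 -0.015 -0.132; -1 0 0 -0.015 -0.128", squeeze=60)

```text
t: 1.1
position: [0.205, -0.6428, 0.3608]
tool_rot: [-3.141, -0.001, 1.63]
wrist_force: [-0.3, -0.3, -0.1]
gripper_width: 1.002
```

```bash
python3 -c "
from h import *
rel(.514,.075,.30,1.625)"
```

```text
t 1.1 pos [ 0.205  -0.6428  0.3608] rot [-3.1412e+00 -1.0000e-03  1.6301e+00] w 1.002 F [-0.32 -0.27 -0.14]
tool dx dy dz 0.6982 0.3511 0.0608 turn 0.0051
```

Request:
move_arm(deltas="-1 0.035 0.0175 0.003 0; -1 0.035 0.0175 0.003 0; -1 0.035 0.0175 0.003 0; -1 0.035 0.0175 0.003 0; -1 0.035 0.0175 0.003 0; -1 0.035 0.0175 0.003 0; -1 0.035 0.0175 0.003 0; -1 0.035 0.0175 0.003 0; -1 0.035 0.0175 0.003 0; -1 0.035 0.0175 0.003 0")

```text
t: 2.1
position: [0.3611, -0.2825, 0.3304]
tool_rot: [-3.141, -0.0, 1.625]
wrist_force: [1.0, -0.0, 0.2]
gripper_width: 1.004
```

Request:
move_arm(deltas="-1 0.035 0.0175 0.003 0; -1 0.035 0.0175 0.003 0; -1 0.035 0.0175 0.003 0; -1 0.035 0.0175 0.003 0; -1 0.035 0.0175 0.003 0; -1 0.035 0.0175 0.003 0; -1 0.035 0.0175 0.003 0; -1 0.035 0.0175 0.003 0; -1 0.035 0.0175 0.003 0; -1 0.033 0.0175 0.003 0")

```text
t: 3.1
position: [0.5172, 0.0742, 0.3004]
tool_rot: [-3.141, 0.0, 1.625]
wrist_force: [1.5, -1.0, 0.4]
gripper_width: 1.0
```

```bash
python3 -c "
from h import *
rel(.514,.075,.190,1.625)"
```

```text
t 3.1 pos [0.5172 0.0742 0.3004] rot [-3.1413e+00  2.0000e-04  1.6247e+00] w 1.0 F [ 1.5  -1.03  0.44]
tool dx dy dz 0.0009 -0.0031 0.1104 turn -0.0003
```

Request:
move_arm(deltas="-1 0 -0.003 0.03 0; -1 0 0 0.035 0; -1 0 0 0.03 0; -1 0 0 0.018 0; 1 0 0 0 0; 1 0 0 0 0; 1 0 0 0 0; 1 0 0 0 0; 1 0 0 0 0; 1 0 0 0 0", squeeze=60)

```text
t: 4.1
position: [0.5148, 0.0731, 0.1893]
tool_rot: [3.139, -0.0, 1.625]
wrist_force: [-1.3, 1.1, 6.8]
gripper_width: 0.565
```

Request:
move_arm(deltas="1 0 0 0 0; 1 0 0 0 0")

```text
t: 4.3
position: [0.5148, 0.0731, 0.1893]
tool_rot: [3.139, -0.0, 1.625]
wrist_force: [-1.7, 0.5, 7.2]
gripper_width: 0.571
```

```bash
python3 -c "
from h import *
snap('side','j1',(260,120,420,240),5);rel(.514,.075,.190,1.625)"
```

```text
t 4.35 pos [0.5148 0.073  0.1893] rot [ 3.1392 -0.      1.6247] w 0.566 F [-2.85 -0.42  6.7 ]
tool dx dy dz 0.002 -0.0007 -0.0007 turn -0.0003
```

View pics/j1.png

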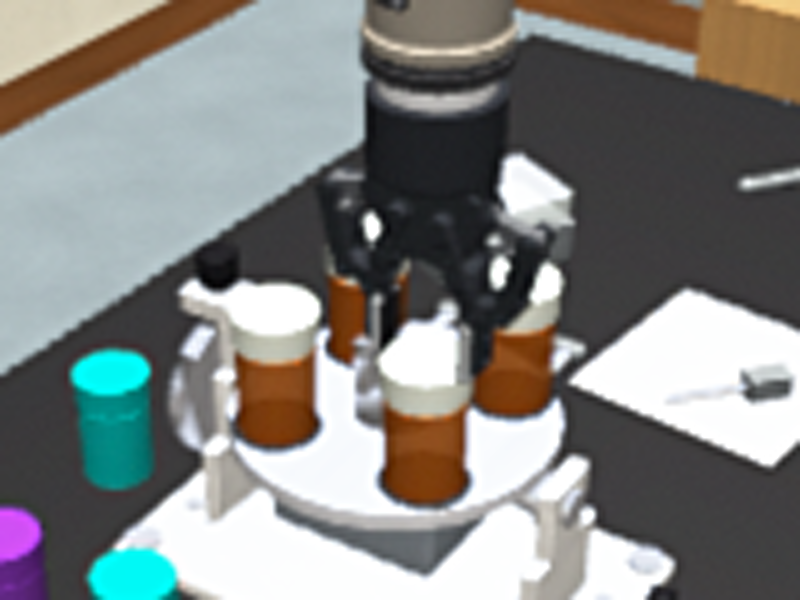

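Request:
move_arm(deltas="1 0 0 -0.01 0; 1 0 0 -0.02 0; 1 0 0 -0.02 0; 1 0 0 0 0")

```text
t: 4.75
position: [0.5158, 0.0732, 0.2409]
tool_rot: [3.136, -0.0, 1.625]
wrist_force: [0.3, 0.3, -1.6]
gripper_width: 0.566
```

```bash
python3 -c "
from h import *
snap('side','j1b',(260,120,420,240),5)
T=[.4866,.345];ya=.06;c,s=np.cos(ya),np.sin(ya)
for a in(-.048,.048):
  for b in(-.048,.048): print(a,b,T[0]+c*a-s*b,T[1]+s*a+c*b)
rel(T[0]-c*.048-s*.048,T[1]-s*.048+c*.048,.235,1.625)"
```

```text
-0.048 -0.048 0.4415646463941235 0.29420810177209683
-0.048 0.048 0.43580810177209683 0.39003535360587643
0.048 -0.048 0.5373918982279031 0.2999646463941235
0.048 0.048 0.5316353536058764 0.3957918982279031
t 4.8 pos [0.5149 0.0727 0.2392] rot [3.1384e+00 2.0000e-04 1.6244e+00] w 0.57 F [ 0.34 -0.1  -1.36]
tool dx dy dz 0.3211 -0.062 0.0042 turn -0.0006
```

View pics/j1b.png

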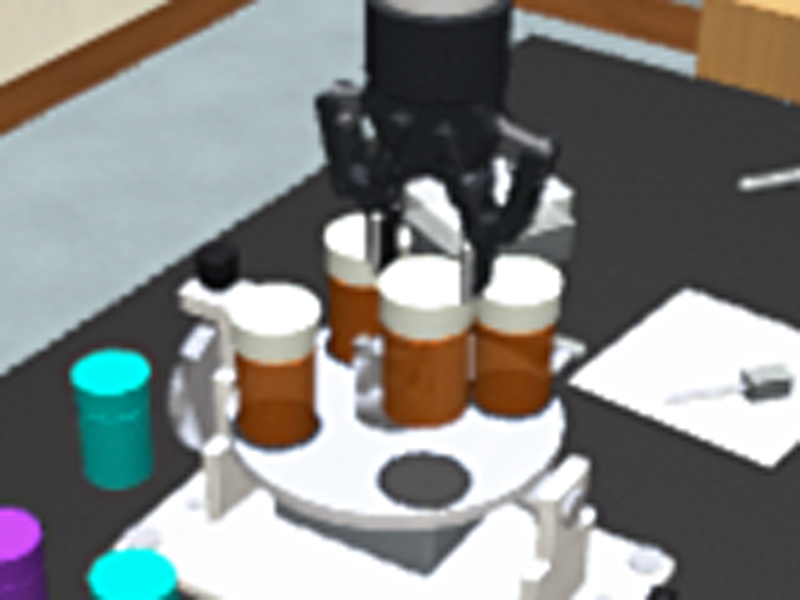

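```bash
python3 -c "
from h import *
print(proj('side',[.515,.073,.265]),proj('side',[.515,.090,.265]),proj('side',[.515,.073,.232]), onz('side',(345.4,178),.265))"
```

```text
[345.31162086 176.47244499] [341.89992556 179.07767961] [344.99002796 186.54217539] [0.5103219  0.07970139 0.265     ]
```

Request:
move_arm(deltas="1 0.02 -0.004 0 0; 1 0.038 -0.0075 0 0; 1 0.038 -0.0075 0 0; 1 0.038 -0.0075 0 0; 1 0.038 -0.0075 0 0; 1 0.038 -0.0075 0 0; 1 0.038 -0.0075 0 0; 1 0.038 -0.0075 0 0; 1 0.035 -0.0055 0 0; 1 0 0 0.02 0")

```text
t: 5.8
position: [0.4321, 0.3967, 0.2194]
tool_rot: [3.14, -0.007, 1.632]
wrist_force: [-0.8, 0.4, -1.7]
gripper_width: 0.566
```

```bash
python3 -c "
from h import *
rel(.436,.390,.067,1.625)"
```

```text
t 5.8 pos [0.4321 0.3967 0.2194] rot [ 3.1401 -0.0066  1.6321] w 0.566 F [-0.76  0.4  -1.65]
tool dx dy dz -0.0069 0.0035 0.1524 turn 0.0071
```

Request:
move_arm(deltas="1 0 0 0.03 0; 1 0 0 0.04 0; 1 0 0 0.035 0; 1 0 0 0 0")

```text
t: 6.2
position: [0.4321, 0.386, 0.1073]
tool_rot: [-3.134, 0.007, 1.625]
wrist_force: [-0.4, -0.3, -1.4]
gripper_width: 0.569
```

```bash
python3 -c "
from h import *
rel(.436,.390,.067,1.625)"
```

```text
t 6.2 pos [0.4321 0.386  0.1073] rot [-3.1337  0.0069  1.6252] w 0.569 F [-0.4  -0.33 -1.4 ]
tool dx dy dz 0.0038 0.0041 0.0403 turn 0.0002
```

Request:
move_arm(deltas="1 0.003 0.004 0.015 0; 1 0 0 0.015 0; 1 0 0 0.005 0; 1 0 0 0 0; 1 0 0 0 0")

```text
t: 6.7
position: [0.4388, 0.3934, 0.0785]
tool_rot: [3.141, -0.001, 1.625]
wrist_force: [0.3, -0.5, -1.7]
gripper_width: 0.568
```

Request:
move_arm(deltas="1 0 0 0.004 0; 1 0 0 0.003 0; 1 0 0 0.003 0; 1 0 0 0 0")

```text
t: 7.1
position: [0.4384, 0.3927, 0.0673]
tool_rot: [-3.141, 0.001, 1.625]
wrist_force: [0.5, 0.2, -1.6]
gripper_width: 0.574
```

Request:
move_arm(deltas="1 0 0 0.002 0; 1 0 0 0.001 0; 1 0 0 0 0")

```text
t: 7.4
position: [0.4386, 0.3932, 0.0648]
tool_rot: [3.142, -0.0, 1.625]
wrist_force: [-0.1, 0.8, -0.1]
gripper_width: 0.569
```

Request:
move_arm(deltas="1 0 0 0.001 0; 1 0 0 0 0; -0.6 0 0 0 0; -0.6 0 0 0 0; -0.6 0 0 0 0; -0.6 0 0 -0.02 0; -0.6 0 0 -0.04 0; -1 0 0 -0.05 0; -1 0 0 -0.05 0; -1 0 0 0 0")

```text
t: 8.4
position: [0.4406, 0.3968, 0.2311]
tool_rot: [3.133, -0.008, 1.625]
wrist_force: [-0.4, 0.0, 0.6]
gripper_width: 1.003
```

```bash
python3 -c "
from h import *
rel(.6203,.0806,.25,1.625)"
```

```text
t 8.4 pos [0.4406 0.3968 0.2311] rot [ 3.1327 -0.0078  1.6248] w 1.003 F [-0.42  0.05  0.6 ]
tool dx dy dz -0.3255 0.1623 -0.0189 turn -0.0002
```

Request:
move_arm(deltas="-1 -0.02 0.01 -0.02 0; -1 -0.037 0.0185 -0.015 0; -1 -0.037 0.0185 0 0; -1 -0.037 0.0185 0 0; -1 -0.037 0.0185 0 0; -1 -0.037 0.0185 0 0; -1 -0.037 0.0185 0 0; -1 -0.037 0.0185 0 0; -1 -0.03 0.015 0 0; -1 -0.015 0.008 0 0")

```text
t: 9.4
position: [0.6196, 0.074, 0.2577]
tool_rot: [-3.141, 0.001, 1.62]
wrist_force: [-0.1, 0.2, -0.6]
gripper_width: 1.003
```

Request:
move_arm(deltas="-1 0 0 0 0; -1 0 0 0 0; -1 0 0 0 0")

```text
t: 9.7
position: [0.6173, 0.0811, 0.259]
tool_rot: [-3.142, -0.001, 1.628]
wrist_force: [-0.5, 0.8, -0.8]
gripper_width: 0.999
```

```bash
python3 -c "
from h import *
rel(.6203,.0806,.189,1.625)
snap('top','k1',(180,130,420,290),3)"
```

```text
t 9.7 pos [0.6173 0.0811 0.259 ] rot [-3.1416e+00 -1.0000e-03  1.6285e+00] w 0.999 F [-0.47  0.75 -0.77]
tool dx dy dz -0.0006 0.0029 0.07 turn 0.0035
```

View pics/k1.png

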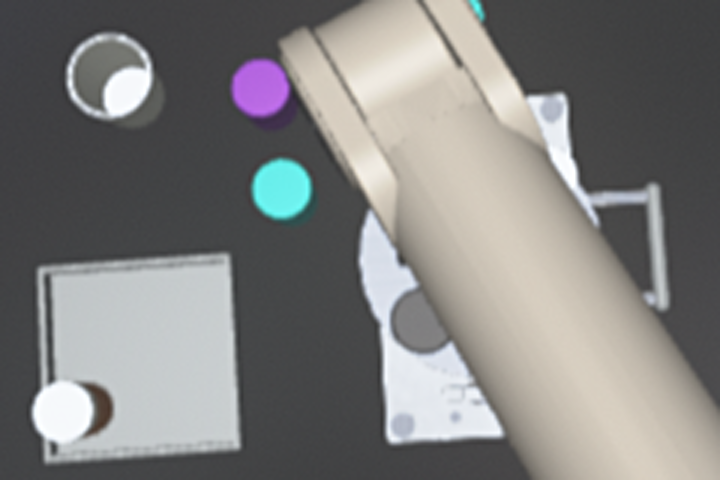

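```bash
python3 -c "
from h import *
print(onz('top',(201.7,267),.09))"
```

```text
[0.43798107 0.39235896 0.09      ]
```

Request:
move_arm(deltas="-1 0 0.003 0.025 0; -1 0 0 0.025 0; -1 0 0 0.016 0; -1 0 0 0.004 0; 1 0 0 0 0; 1 0 0 0 0; 1 0 0 0 0; 1 0 0 0 0; 1 0 0 0 0; 1 0 0 0 0", squeeze=60)

```text
t: 10.75
position: [0.6252, 0.0847, 0.1998]
tool_rot: [3.128, -0.005, 1.628]
wrist_force: [-9.4, 2.1, 46.7]
gripper_width: 0.003
```

```bash
python3 -c "
from h import *
snap('side','j2',(260,110,420,230),5)
rel(.6203,.0806,.189,1.625)"
```

```text
t 10.8 pos [0.6263 0.0845 0.2002] rot [ 3.1256 -0.0047  1.6274] w 0.001 F [-8.04  2.08 46.  ]
tool dx dy dz -0.0036 -0.0062 0.0112 turn 0.0024
```

View pics/j2.png

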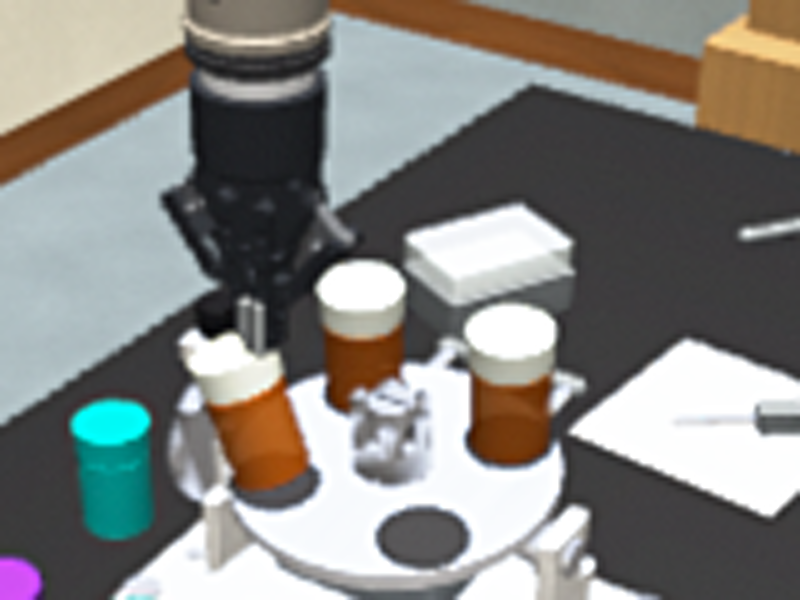

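The grip missed. The jar at crop (260,415), on the mixer's +x +y seat, is tilted about 25° under the closed fingers. I'll raise slowly so it can settle back.

Request:
move_arm(deltas="1 0 0 -0.006 0; 1 0 0 -0.006 0; 1 0 0 -0.008 0; 1 0 0 -0.01 0; 1 0 0 -0.02 0; 1 0 0 -0.02 0; 1 0 0 0 0; 1 0 0 0 0")

```text
t: 11.6
position: [0.6214, 0.0783, 0.2589]
tool_rot: [3.141, 0.0, 1.625]
wrist_force: [-0.7, 0.3, -0.5]
gripper_width: 0.007
```

```bash
python3 -c "
from h import *
snap('side','j3',(260,110,420,230),5)
rel(.6203,.0806,.189,1.625)"
```

```text
t 11.65 pos [0.621  0.0781 0.2582] rot [-3.1406e+00  3.0000e-04  1.6246e+00] w -0.002 F [0.63 0.44 0.83]
tool dx dy dz 0.0025 -0.0006 0.0692 turn -0.0004
```

View pics/j3.png

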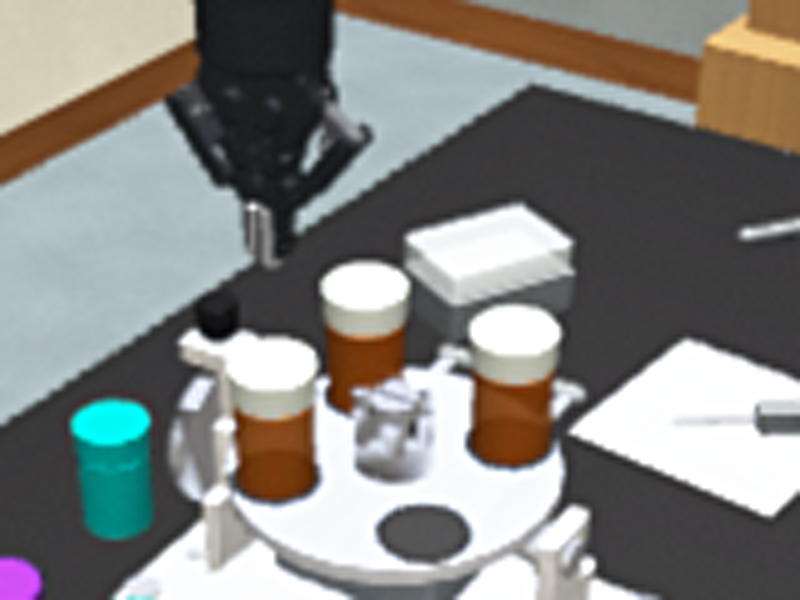

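The jar is upright in its seat again, at crop (275,420). This time I'll grip deeper.

Request:
move_arm(deltas="-1 0 0 -0.01 0; -1 0 0 0 0; -1 0 0 0 0; -1 0 0 0 0; -1 0 0 0 0; -1 0 0 0 0")

```text
t: 12.25
position: [0.6212, 0.0784, 0.2686]
tool_rot: [-3.141, 0.0, 1.625]
wrist_force: [-0.7, 0.6, 0.2]
gripper_width: 0.992
```

```bash
python3 -c "
from h import *
rel(.6203,.0806,.175,1.625)
snap('side','j4',(260,110,420,230),5)
"
```

```text
t 12.25 pos [0.6212 0.0784 0.2686] rot [-3.1412  0.      1.6248] w 0.992 F [-0.65  0.61  0.17]
tool dx dy dz 0.0023 -0.0008 0.0936 turn -0.0002
```

View pics/j4.png

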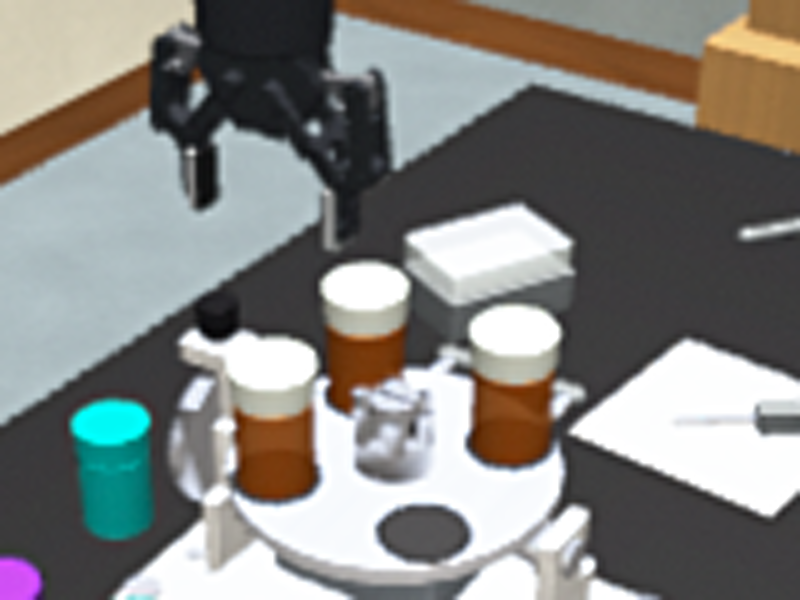

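Request:
move_arm(deltas="-1 0.002 -0.001 0.025 0; -1 0 0 0.03 0; -1 0 0 0.025 0; -1 0 0 0.014 0; -1 0 0 0 0; -1 0 0 0 0")

```text
t: 12.9
position: [0.6207, 0.0807, 0.1756]
tool_rot: [3.141, -0.0, 1.625]
wrist_force: [-0.6, 0.8, 0.1]
gripper_width: 0.999
```

Request:
move_arm(deltas="0 0 0 0 0; 0 0 0 0 0; 0 0 0 0 0; 0 0 0 0 0; 1 0 0 0 0; 1 0 0 0 0; 1 0 0 0 0", squeeze=60)

```text
t: 13.6
position: [0.6208, 0.0808, 0.1763]
tool_rot: [3.14, -0.0, 1.625]
wrist_force: [-1.7, -0.1, 6.1]
gripper_width: 0.596
```

```bash
python3 -c "
from h import *
rel(.6203,.0806,.175,1.625)
snap('side','j5',(260,110,420,230),5)
"
```

```text
t 13.6 pos [0.6208 0.0808 0.1763] rot [ 3.1397e+00 -1.0000e-04  1.6248e+00] w 0.596 F [-1.67 -0.14  6.07]
tool dx dy dz -0.0002 -0.0005 0.0013 turn -0.0002
```

View pics/j5.png

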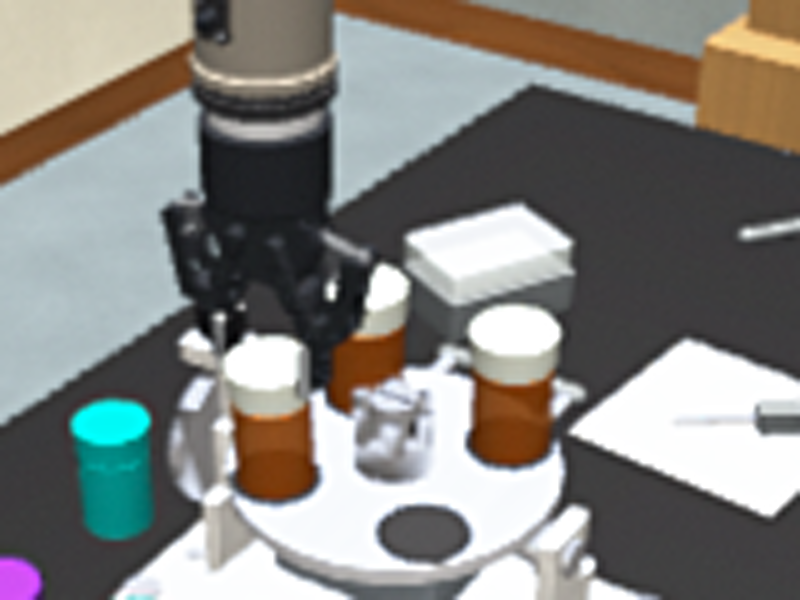

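Request:
move_arm(deltas="1 0 0 -0.01 0; 1 0 0 -0.02 0; 1 0 0 -0.03 0; 1 0 0 -0.01 0; 1 0 0 0 0")

```text
t: 14.15
position: [0.6212, 0.0807, 0.2466]
tool_rot: [3.138, -0.0, 1.625]
wrist_force: [0.2, 0.7, -2.2]
gripper_width: 0.592
```

```bash
python3 -c "
from h import *
rel(.5325,.3955,.175,1.625)
"
```

```text
t 14.15 pos [0.6212 0.0807 0.2466] rot [ 3.1381e+00 -2.0000e-04  1.6246e+00] w 0.592 F [ 0.19  0.7  -2.2 ]
tool dx dy dz 0.3191 -0.0716 0.0716 turn -0.0004
```

Request:
move_arm(deltas="1 0.02 -0.0045 0 0; 1 0.036 -0.008 0 0; 1 0.036 -0.008 0 0; 1 0.036 -0.008 0 0; 1 0.036 -0.008 0 0; 1 0.036 -0.008 0 0; 1 0.036 -0.008 0.01 0; 1 0.036 -0.008 0.015 0; 1 0.030 -0.0075 0.02 0; 1 0.017 -0.0035 0.02 0")

```text
t: 15.15
position: [0.5289, 0.3978, 0.1776]
tool_rot: [-3.139, -0.001, 1.629]
wrist_force: [0.0, 0.1, -1.2]
gripper_width: 0.595
```

Request:
move_arm(deltas="1 0 0 0.02 0; 1 0 0 0.02 0; 1 0 0 0.02 0; 1 0 0 0 0; 1 0 0 0 0")

```text
t: 15.65
position: [0.5311, 0.3945, 0.1189]
tool_rot: [-3.14, 0.001, 1.625]
wrist_force: [0.8, 0.4, -2.0]
gripper_width: 0.594
```

```bash
python3 -c "
from h import *
rel(.5325,.3955,.054,1.625)
"
```

```text
t 15.65 pos [0.5311 0.3945 0.1189] rot [-3.1398e+00  1.1000e-03  1.6249e+00] w 0.594 F [ 0.82  0.44 -1.96]
tool dx dy dz 0.0009 0.0015 0.0649 turn -0.0001
```

Request:
move_arm(deltas="1 0.001 0.001 0.025 0; 1 0 0 0.02 0; 1 0 0 0.012 0; 1 0 0 0.004 0; 1 0 0 0.003 0; 1 0 0 0.002 0; 1 0 0 0 0; 1 0 0 0 0")

```text
t: 16.45
position: [0.5329, 0.3964, 0.0545]
tool_rot: [3.141, -0.001, 1.625]
wrist_force: [-0.3, -0.4, -1.4]
gripper_width: 0.594
```

Request:
move_arm(deltas="1 0 0 0.002 0; 1 0 0 0.001 0; 1 0 0 0.001 0; 1 0 0 0 0; -0.5 0 0 0 0; -0.5 0 0 0 0; -0.5 0 0 0 0; -0.5 0 0 -0.01 0; -0.5 0 0 -0.03 0; -0.5 0 0 -0.04 0")

```text
t: 17.45
position: [0.5316, 0.395, 0.1292]
tool_rot: [-3.138, 0.002, 1.625]
wrist_force: [0.5, 0.1, 0.8]
gripper_width: 0.751
```

Request:
move_arm(deltas="-1 0 0 -0.05 0; -1 0 0 -0.05 0; -1 0 0 -0.03 0; -1 0 0 0 0; -1 0 0 0 0")

```text
t: 17.95
position: [0.5326, 0.3963, 0.2608]
tool_rot: [3.14, -0.001, 1.625]
wrist_force: [-0.8, 0.8, -0.2]
gripper_width: 1.001
```

```bash
python3 -c "
from h import *
rel(.5195,-.0305,.26,1.625)
snap('side','j6',(230,150,390,350),4)
"
```

```text
t 17.95 pos [0.5326 0.3963 0.2608] rot [ 3.1402e+00 -6.0000e-04  1.6248e+00] w 1.001 F [-0.78  0.82 -0.17]
tool dx dy dz -0.4254 -0.0362 0.0008 turn -0.0002
```

View pics/j6.png

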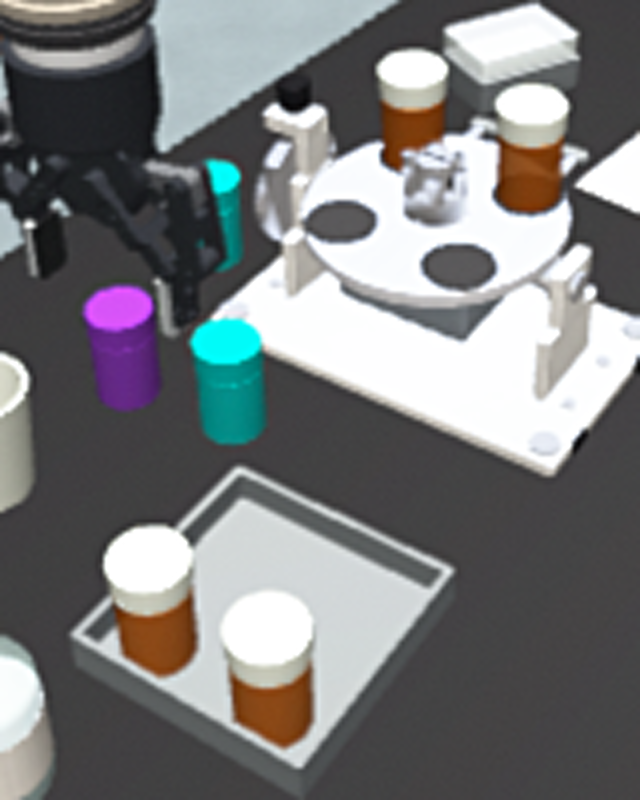

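Both jars stand upright in the tray. Next is the jar at (0.5195, -0.0305).

Request:
move_arm(deltas="-1 -0.025 -0.002 0 0; -1 -0.04 -0.0035 0 0; -1 -0.045 -0.0035 0 0; -1 -0.045 -0.004 0 0; -1 -0.045 -0.004 0 0; -1 -0.045 -0.004 0 0; -1 -0.045 -0.004 0 0; -1 -0.045 -0.004 0 0; -1 -0.04 -0.0035 0 0; -1 -0.03 -0.0025 0 0")

```text
t: 19.0
position: [0.518, -0.0138, 0.2581]
tool_rot: [-3.138, 0.0, 1.622]
wrist_force: [1.0, 0.3, -0.2]
gripper_width: 1.0
```

Request:
move_arm(deltas="-1 -0.02 -0.001 0 0; -1 0 0 0 0; -1 0 0 0 0; -1 0 0 0 0")

```text
t: 19.4
position: [0.5192, -0.0286, 0.2593]
tool_rot: [-3.141, -0.001, 1.627]
wrist_force: [0.3, 0.2, 0.7]
gripper_width: 1.003
```

```bash
python3 -c "
from h import *
rel(.5195,-.0305,.176,1.625)
"
```

```text
t 19.4 pos [ 0.5192 -0.0286  0.2593] rot [-3.1407e+00 -9.0000e-04  1.6269e+00] w 1.003 F [0.29 0.21 0.71]
tool dx dy dz -0.0019 0.0002 0.0833 turn 0.0019
```

Request:
move_arm(deltas="-1 -0.002 0 0.025 0; -1 0 0 0.025 0; -1 0 0 0.02 0; -1 0 0 0.013 0; -1 0 0 0 0; -1 0 0 0 0; 0 0 0 0 0; 0 0 0 0 0; 0 0 0 0 0; 0 0 0 0 0")

```text
t: 20.4
position: [0.5202, -0.0324, 0.1776]
tool_rot: [3.14, 0.001, 1.624]
wrist_force: [-1.5, -0.8, 6.1]
gripper_width: 0.593
```

Request:
move_arm(deltas="1 0 0 0 0; 1 0 0 0 0; 1 0 0 0 0; 1 0 0 0 0", squeeze=60)

```text
t: 20.8
position: [0.5202, -0.0324, 0.1776]
tool_rot: [3.14, 0.001, 1.624]
wrist_force: [-1.4, -1.3, 6.1]
gripper_width: 0.593
```

Request:
move_arm(deltas="1 0 0 -0.01 0; 1 0 0 -0.02 0; 1 0 0 -0.03 0; 1 0 0 -0.02 0; 1 0 0 0 0")

```text
t: 21.3
position: [0.5213, -0.0318, 0.2597]
tool_rot: [3.136, 0.001, 1.625]
wrist_force: [-0.2, 1.4, -2.1]
gripper_width: 0.595
```

```bash
python3 -c "
from h import *
rel(.4416,.2945,.2,1.625)
"
```

```text
t 21.3 pos [ 0.5213 -0.0318  0.2597] rot [3.1365e+00 7.0000e-04 1.6248e+00] w 0.595 F [-0.17  1.39 -2.14]
tool dx dy dz 0.3301 -0.062 0.0597 turn -0.0002
```

Request:
move_arm(deltas="1 0.02 -0.004 0 0; 1 0.036 -0.007 0 0; 1 0.037 -0.007 0 0; 1 0.037 -0.007 0 0; 1 0.037 -0.007 0 0; 1 0.037 -0.007 0 0; 1 0.037 -0.007 0.01 0; 1 0.037 -0.007 0.015 0; 1 0.032 -0.006 0.02 0; 1 0.020 -0.003 0.02 0")

```text
t: 22.3
position: [0.438, 0.2964, 0.1904]
tool_rot: [-3.14, -0.001, 1.628]
wrist_force: [0.0, -0.3, -2.9]
gripper_width: 0.592
```

Request:
move_arm(deltas="1 0 0 0.02 0; 1 0 0 0.02 0; 1 0 0 0.02 0; 1 0 0 0.02 0; 1 0 0 0 0; 1 0 0 0 0")

```text
t: 22.9
position: [0.4393, 0.2937, 0.1114]
tool_rot: [-3.14, 0.0, 1.625]
wrist_force: [0.2, 0.0, -1.3]
gripper_width: 0.594
```

```bash
python3 -c "
from h import *
rel(.4416,.2945,.0535,1.625)
"
```

```text
t 22.9 pos [0.4393 0.2937 0.1114] rot [-3.1400e+00  4.0000e-04  1.6252e+00] w 0.594 F [ 0.24  0.05 -1.28]
tool dx dy dz 0.0006 0.0023 0.0579 turn 0.0002
```

Request:
move_arm(deltas="1 0.001 0.002 0.02 0; 1 0 0 0.02 0; 1 0 0 0.01 0; 1 0 0 0.004 0; 1 0 0 0.002 0; 1 0 0 0.001 0; 1 0 0 0 0; 1 0 0 0 0")

```text
t: 23.7
position: [0.4422, 0.2953, 0.0554]
tool_rot: [3.141, -0.0, 1.625]
wrist_force: [0.1, -0.2, -0.9]
gripper_width: 0.592
```

Request:
move_arm(deltas="1 0 0 0.002 0; 1 0 0 0.001 0; 1 0 0 0.001 0; 1 0 0 0 0; -0.5 0 0 0 0; -0.5 0 0 0 0; -0.5 0 0 0 0; -0.5 0 0 -0.01 0; -0.5 0 0 -0.03 0; -0.5 0 0 -0.04 0")

```text
t: 24.7
position: [0.4407, 0.2943, 0.1308]
tool_rot: [-3.138, 0.001, 1.625]
wrist_force: [1.0, 0.4, 0.5]
gripper_width: 0.754
```

Request:
move_arm(deltas="-1 0 0 -0.05 0; -1 0 0 -0.05 0; -1 0 0 -0.03 0; -1 0 0 0 0")

```text
t: 25.1
position: [0.4435, 0.2974, 0.2662]
tool_rot: [3.134, -0.004, 1.625]
wrist_force: [0.5, 0.2, 1.1]
gripper_width: 1.0
```

```bash
python3 -c "
from h import *
rel(.625,-.0237,.26,1.625)
"
```

```text
t 25.1 pos [0.4435 0.2974 0.2662] rot [ 3.1339 -0.0041  1.625 ] w 1.0 F [0.5  0.23 1.08]
tool dx dy dz -0.3305 0.1638 0.0062 turn -0.0
```

Request:
move_arm(deltas="-1 -0.02 0.01 0 0; -1 -0.037 0.0185 0 0; -1 -0.037 0.0185 0 0; -1 -0.037 0.0185 0 0; -1 -0.037 0.0185 0 0; -1 -0.037 0.0185 0 0; -1 -0.037 0.0185 0 0; -1 -0.037 0.0185 0 0; -1 -0.033 0.0165 0 0; -1 -0.018 0.0085 0 0")

```text
t: 26.1
position: [0.6245, -0.0295, 0.2596]
tool_rot: [-3.14, 0.001, 1.621]
wrist_force: [-0.1, 0.4, -1.0]
gripper_width: 1.001
```

Request:
move_arm(deltas="-1 0 0 0 0; -1 0 0 0 0; -1 0 0 0 0")

```text
t: 26.4
position: [0.6232, -0.0229, 0.261]
tool_rot: [-3.141, -0.001, 1.628]
wrist_force: [0.5, -0.5, 0.8]
gripper_width: 1.002
```

```bash
python3 -c "
from h import *
rel(.625,-.0237,.176,1.625)
"
```

```text
t 26.4 pos [ 0.6232 -0.0229  0.261 ] rot [-3.1414e+00 -9.0000e-04  1.6282e+00] w 1.002 F [ 0.51 -0.45  0.8 ]
tool dx dy dz -0.0009 0.0018 0.085 turn 0.0032
```

Request:
move_arm(deltas="-1 -0.001 0.001 0.025 0; -1 0 0 0.025 0; -1 0 0 0.022 0; -1 0 0 0.013 0; -1 0 0 0 0; -1 0 0 0 0; 0 0 0 0 0; 0 0 0 0 0; 0 0 0 0 0; 0 0 0 0 0")

```text
t: 27.4
position: [0.6256, -0.0267, 0.1769]
tool_rot: [3.14, 0.0, 1.624]
wrist_force: [-1.6, -0.8, 6.1]
gripper_width: 0.594
```

Request:
move_arm(deltas="1 0 0 0 0; 1 0 0 0 0; 1 0 0 0 0; 1 0 0 0 0", squeeze=60)

```text
t: 27.8
position: [0.6256, -0.0267, 0.1769]
tool_rot: [3.14, 0.0, 1.624]
wrist_force: [-2.6, -0.7, 6.4]
gripper_width: 0.594
```

Request:
move_arm(deltas="1 0 0 -0.01 0; 1 0 0 -0.02 0; 1 0 0 -0.03 0; 1 0 0 -0.02 0; 1 0 0 0 0")

```text
t: 28.3
position: [0.6266, -0.0259, 0.2591]
tool_rot: [3.136, 0.0, 1.625]
wrist_force: [0.2, 0.1, -1.7]
gripper_width: 0.596
```

```bash
python3 -c "
from h import *
rel(.538,.300,.2,1.625)
"
```

```text
t 28.3 pos [ 0.6266 -0.0259  0.2591] rot [3.1362e+00 1.0000e-04 1.6248e+00] w 0.596 F [ 0.19  0.13 -1.71]
tool dx dy dz 0.3302 -0.0709 0.0591 turn -0.0002
```

Request:
move_arm(deltas="1 0.02 -0.0045 0 0; 1 0.036 -0.008 0 0; 1 0.037 -0.008 0 0; 1 0.037 -0.008 0 0; 1 0.037 -0.008 0 0; 1 0.037 -0.008 0 0; 1 0.037 -0.008 0 0; 1 0.037 -0.008 0 0; 1 0.032 -0.0065 0.01 0; 1 0.020 -0.0035 0.02 0")

```text
t: 29.3
position: [0.5353, 0.3028, 0.2258]
tool_rot: [3.141, -0.002, 1.628]
wrist_force: [0.2, -0.6, -2.6]
gripper_width: 0.597
```

Request:
move_arm(deltas="1 0 0 0.02 0; 1 0 0 0.025 0; 1 0 0 0.025 0; 1 0 0 0.025 0; 1 0 0 0.02 0; 1 0 0 0 0; 1 0 0 0 0")

```text
t: 30.0
position: [0.5363, 0.2989, 0.1102]
tool_rot: [-3.14, 0.0, 1.625]
wrist_force: [0.7, 0.3, -1.3]
gripper_width: 0.593
```

```bash
python3 -c "
from h import *
rel(.538,.298,.0535,1.625)
"
```

```text
t 30.0 pos [0.5363 0.2989 0.1102] rot [-3.140e+00  4.000e-04  1.625e+00] w 0.593 F [ 0.67  0.29 -1.27]
tool dx dy dz -0.001 0.0017 0.0567 turn -0.0
```

Request:
move_arm(deltas="1 -0.001 0.001 0.02 0; 1 0 0 0.02 0; 1 0 0 0.01 0; 1 0 0 0.004 0; 1 0 0 0.002 0; 1 0 0 0 0; 1 0 0 0 0; 1 0 0 0.002 0; 1 0 0 0.001 0; 1 0 0 0 0")

```text
t: 31.0
position: [0.538, 0.2982, 0.0519]
tool_rot: [3.141, -0.0, 1.625]
wrist_force: [-0.4, 0.4, -1.9]
gripper_width: 0.598
```

Request:
move_arm(deltas="1 0 0 0.001 0; 1 0 0 0 0; 1 0 0 0 0")

```text
t: 31.3
position: [0.538, 0.2985, 0.0518]
tool_rot: [3.141, 0.0, 1.625]
wrist_force: [-1.3, -0.7, 6.1]
gripper_width: 0.599
```

Request:
move_arm(deltas="-0.5 0 0 0 0; -0.5 0 0 0 0; -0.5 0 0 0 0; -0.5 0 0 -0.01 0; -0.5 0 0 -0.03 0; -0.5 0 0 -0.04 0; -0.5 0 0 -0.05 0; -0.5 0 0 -0.04 0; -0.5 0 0 -0.03 0; -1 0 0 0 0")

```text
t: 32.3
position: [0.5395, 0.3005, 0.2567]
tool_rot: [3.134, -0.004, 1.625]
wrist_force: [1.2, 0.4, 0.6]
gripper_width: 0.899
```

```bash
python3 -c "
from h import *
rel(.5697,.0253,.26,1.625)
snap('side','n1',(230,140,430,340),4)
a=snap('top','n2',(320,190,362,232),14)
cv2.imwrite('pics/n3.png',cv2.resize(a[130:290,180:500,::-1],None,fx=2.5,fy=2.5,interpolation=cv2.INTER_CUBIC))
b=np.load('n1.npy');cv2.imwrite('pics/n4.png',cv2.resize(b[170:210,325:360,::-1],None,fx=14,fy=14,interpolation=cv2.INTER_CUBIC))
"
```

```text
t 32.3 pos [0.5395 0.3005 0.2567] rot [ 3.1337 -0.0042  1.6249] w 0.899 F [1.18 0.41 0.57]
tool dx dy dz -0.2764 0.0152 -0.0033 turn -0.0001
```

View pics/n1.png

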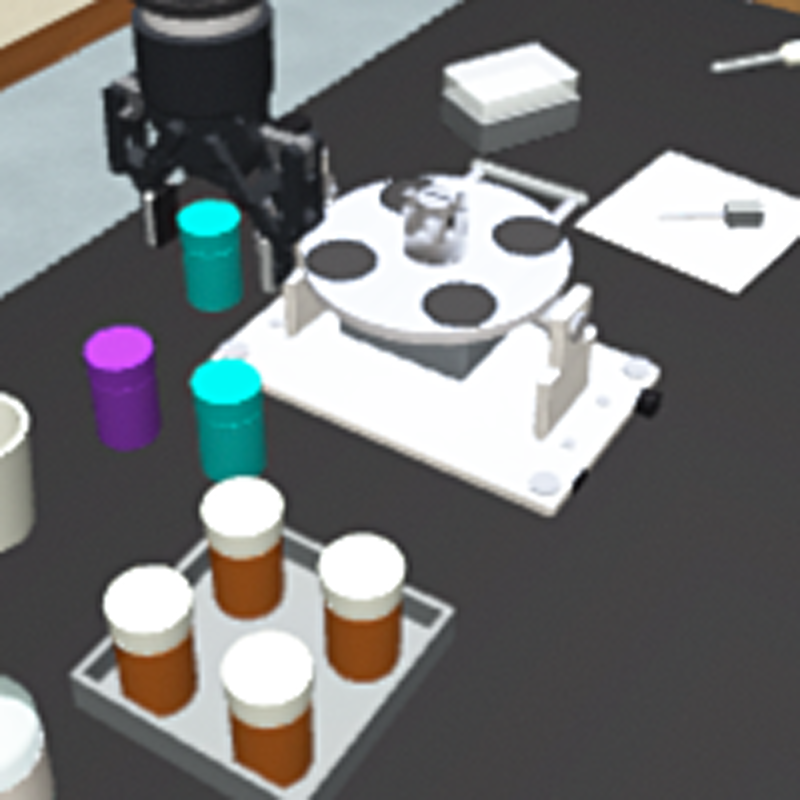

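View pics/n2.png

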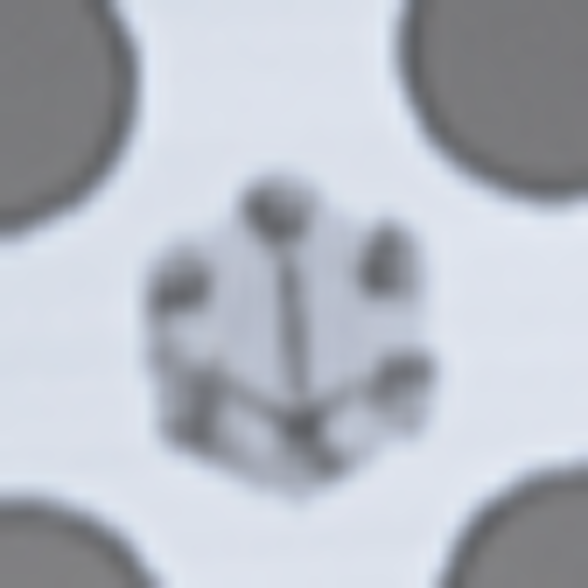

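View pics/n3.png

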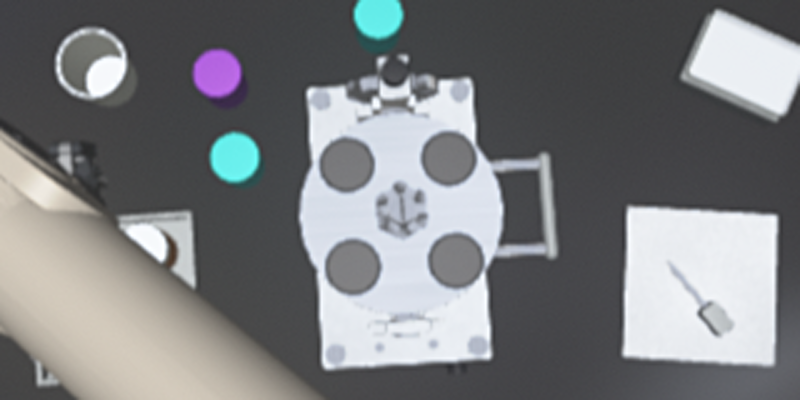

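View pics/n4.png

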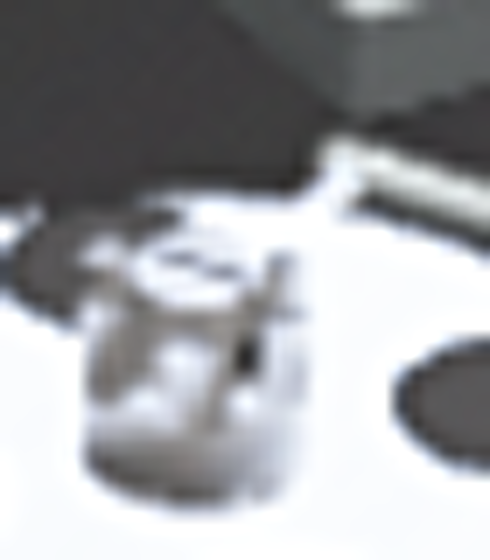

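```bash
python3 -c "
from h import *
for z in(.133,.153,.173,.179): print(z,((proj('top',[.5697,.0253,z])-[320,190])*14).round(0))
a=np.load('n2.npy')[195:229,324:356]
g=cv2.cvtColor(a,cv2.COLOR_RGB2GRAY); g=cv2.normalize(g,None,0,255,32)
cv2.imwrite('pics/n5.png',cv2.resize(g,None,fx=17,fy=17,interpolation=cv2.INTER_LANCZOS4))
for z in (.173,):
  for r,s in((15,'sp'),):
    pass
for k in range(6):
  th=.054-k*np.pi/3
  for r,z in((.022,.173),(.020,.153)):
    print(k,z,((proj('top',[.5697+r*np.cos(th),.0253+r*np.sin(th),z])-[324,195])*17).round(0),end=' ')
print()
"
```

```text
0.133 [284. 343.]
0.153 [287. 334.]
0.173 [291. 324.]
0.179 [292. 321.]
0 0.173 [275. 159.] 0 0.153 [272. 187.] 1 0.173 [410. 225.] 1 0.153 [392. 246.] 2 0.173 [420. 374.] 2 0.153 [402. 380.] 3 0.173 [295. 458.] 3 0.153 [290. 454.] 4 0.173 [160. 391.] 4 0.153 [169. 394.] 5 0.173 [150. 242.] 5 0.153 [160. 261.]
```

View pics/n5.png

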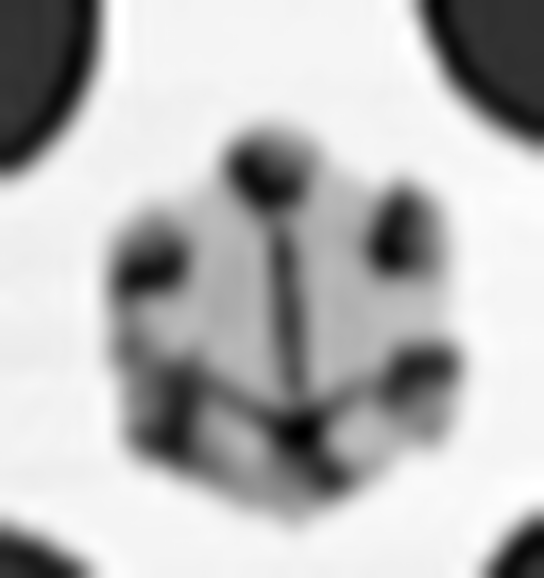

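```bash
python3 -c "
from h import *
a=np.load('n2.npy');g=cv2.cvtColor(a,cv2.COLOR_RGB2GRAY).astype(np.float32)
# rectify on plane z=.173 : 0.5mm/px polar
for z in(.173,):
  print('deg: cw from mixer +x ; gray at r mm 16..32')
  for d in range(-100,105,10):
    th=.054-np.radians(d); row=[]
    for r in range(16,34,2):
      u=proj('top',[.5697+r/1e3*np.cos(th),.0253+r/1e3*np.sin(th),z])
      row.append(int(cv2.getRectSubPix(g,(1,1),(float(u[0]),float(u[1])))[0,0]))
    print(d,row)
"
```

```text
deg: cw from mixer +x ; gray at r mm 16..32
-100 [181, 179, 170, 156, 153, 169, 198, 219, 222]
-90 [191, 188, 181, 168, 160, 179, 204, 221, 222]
-80 [183, 174, 164, 153, 142, 161, 194, 222, 225]
-70 [168, 138, 115, 111, 118, 141, 181, 213, 221]
-60 [175, 138, 126, 130, 145, 165, 190, 213, 221]
-50 [183, 173, 165, 167, 174, 191, 208, 223, 223]
-40 [191, 191, 191, 196, 207, 216, 222, 222, 222]
-30 [189, 189, 190, 196, 208, 220, 223, 223, 222]
-20 [168, 156, 148, 145, 160, 188, 214, 224, 223]
-10 [136, 110, 109, 114, 126, 152, 188, 212, 222]
0 [141, 118, 122, 136, 153, 173, 196, 215, 222]
10 [169, 159, 160, 167, 179, 197, 217, 222, 223]
20 [188, 189, 194, 201, 213, 221, 223, 223, 223]
30 [188, 191, 193, 206, 218, 224, 224, 223, 223]
40 [174, 174, 169, 177, 190, 204, 220, 223, 224]
50 [138, 120, 121, 119, 146, 177, 211, 224, 225]
60 [115, 111, 122, 140, 162, 189, 215, 225, 227]
70 [144, 134, 142, 160, 186, 208, 224, 226, 226]
80 [180, 178, 180, 190, 208, 223, 226, 226, 225]
90 [194, 195, 197, 206, 217, 225, 225, 225, 225]
100 [191, 189, 190, 196, 208, 222, 227, 226, 226]
```

```bash
python3 -c "
from h import *
K,T=KT('side');print((T@[.5697,.0253,.153,1])[:3])
x0,y0=328,178
for z in(.133,.153,.173,.179): print(z,((proj('side',[.5697,.0253,z])-[x0,y0])*20).round(0))
for r,z,s in((.015,.161,'hole'),(.022,.173,'merlon/slot@-x top'),(.022,.153,'-x mid')): print(s,((proj('side',mix(-r,0,z))-[x0,y0])*20).round(0))
for d in (-125,-155,-95,-65,175):
  th=.054-np.radians(d); print(d,[((proj('side',[.5697+r*np.cos(th),.0253+r*np.sin(th),z])-[x0,y0])*20).round(0).tolist() for r,z in((.025,.133),(.025,.153),(.025,.173))])
a=np.load('n1.npy')[y0:208,x0:360]
g=cv2.cvtColor(a,cv2.COLOR_RGB2GRAY); g=cv2.normalize(g,None,0,255,32)
cv2.imwrite('pics/n6.png',cv2.resize(g,None,fx=20,fy=20,interpolation=cv2.INTER_LANCZOS4))
"
```

```text
[ 0.0734696  -0.01071321  1.14993759]
0.133 [197. 464.]
0.153 [199. 357.]
0.173 [201. 249.]
0.179 [202. 216.]
hole [284. 343.]
merlon/slot@-x top [326. 291.]
-x mid [322. 400.]
-125 [[208.0, 556.0], [211.0, 449.0], [213.0, 339.0]]
-155 [[288.0, 541.0], [291.0, 434.0], [294.0, 325.0]]
-95 [[126.0, 546.0], [127.0, 438.0], [128.0, 329.0]]
-65 [[63.0, 513.0], [64.0, 406.0], [65.0, 297.0]]
175 [[342.0, 506.0], [346.0, 399.0], [349.0, 290.0]]
```

View pics/n6.png

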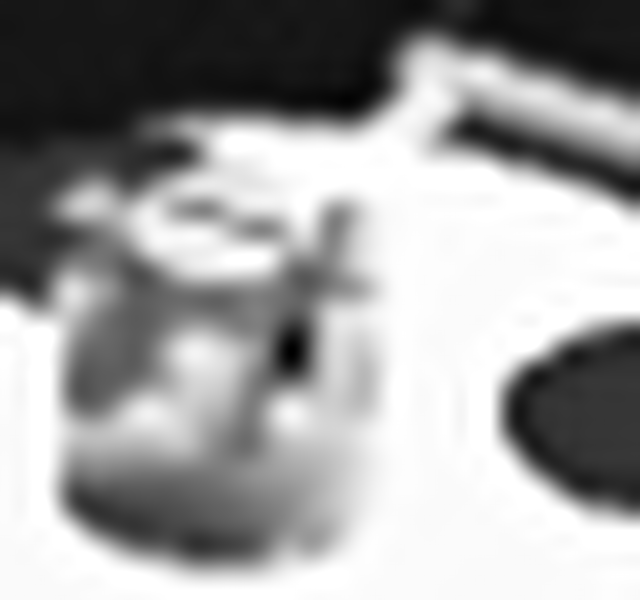

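The dark spots are the six castellation corners. They point at about -5.5° from the mixer's x and their outline reaches 28 mm. The side view agrees: a corner faces the camera at (215,330), with bright slot floors on both sides. So the slots stand at about -35.5°, giving nut ≈ -0.62 rad, which is in range. I'll turn the tool to yaw 2.245 and grip two flats.

Request:
move_arm(deltas="-1 0 0 0 -0.124; -1 0 0 0 -0.124; -1 0 0 0 -0.124; -1 0 0 0 -0.124; -1 0 0 0 -0.124; -1 0 0 0 0; -1 0 0 0 0")

```text
t: 33.1
position: [0.5374, 0.2978, 0.2497]
tool_rot: [-3.14, -0.001, 2.242]
wrist_force: [0.3, 0.3, -0.6]
gripper_width: 0.997
```

```bash
python3 -c "
from h import *
rel(.5697,.0253,.22,2.245)
"
```

```text
t 33.1 pos [0.5374 0.2978 0.2497] rot [-3.1398e+00 -6.0000e-04  2.2416e+00] w 0.997 F [ 0.29  0.35 -0.57]
tool dx dy dz -0.2335 -0.1441 0.0297 turn -0.0034
```

Request:
move_arm(deltas="-1 -0.02 -0.0125 0 0; -1 -0.03 -0.0185 0 0; -1 -0.032 -0.02 0 0; -1 -0.032 -0.02 0 0; -1 -0.032 -0.02 0 0; -1 -0.032 -0.02 0 0; -1 -0.028 -0.017 0 0; -1 -0.0185 -0.0115 0 0; -1 -0.009 -0.0045 0 0; -1 0 0 0 0")

```text
t: 34.1
position: [0.5712, 0.0246, 0.2505]
tool_rot: [-3.141, -0.0, 2.241]
wrist_force: [0.2, 0.3, 0.4]
gripper_width: 1.002
```

Request:
move_arm(deltas="-1 0 0 0 0; -1 0 0 0 0; -1 0 0 0 0")

```text
t: 34.4
position: [0.5708, 0.0276, 0.2509]
tool_rot: [3.141, -0.0, 2.247]
wrist_force: [-0.4, -0.0, 0.3]
gripper_width: 1.0
```

```bash
python3 -c "
from h import *
rel(.5697,.0253,.146,2.245)
"
```

```text
t 34.4 pos [0.5708 0.0276 0.2509] rot [ 3.1412e+00 -2.0000e-04  2.2469e+00] w 1.0 F [-0.42 -0.03  0.32]
tool dx dy dz -0.001 -0.0023 0.1049 turn 0.0019
```

Request:
move_arm(deltas="-1 -0.001 -0.002 0.025 0; -1 0 0 0.03 0; -1 0 0 0.025 0; -1 0 0 0.015 0; -1 0 0 0.008 0; -1 0 0 0 0; -1 0 0 0 0; 0 0 0 0 0; 0 0 0 0 0; 0 0 0 0 0", squeeze=40)

```text
t: 35.4
position: [0.5696, 0.0229, 0.1488]
tool_rot: [-3.139, 0.001, 2.244]
wrist_force: [-6.8, -2.9, 15.6]
gripper_width: 0.542
```

Request:
move_arm(deltas="1 0 0 0 0; 1 0 0 0 0; 1 0 0 0 0; 1 0 0 0 0")

```text
t: 35.8
position: [0.5673, 0.0221, 0.1503]
tool_rot: [-3.134, 0.001, 2.243]
wrist_force: [-20.7, -8.0, 30.8]
gripper_width: 0.435
```

```bash
python3 -c "
from h import *
rel(.5697,.0253,.146,2.245);print(state()['torque'])
"
```

```text
t 35.8 pos [0.5673 0.0221 0.1503] rot [-3.1337e+00  1.4000e-03  2.2433e+00] w 0.435 F [-20.74  -8.    30.85]
tool dx dy dz 0.001 0.0039 0.0043 turn -0.0017
[-1.34999707  3.83452449 -0.04984818]
```

```bash
python3 -c "
from h import *
snap('side','n7',(300,140,400,230),8)
"
```

```text
(no output)
```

View pics/n7.png

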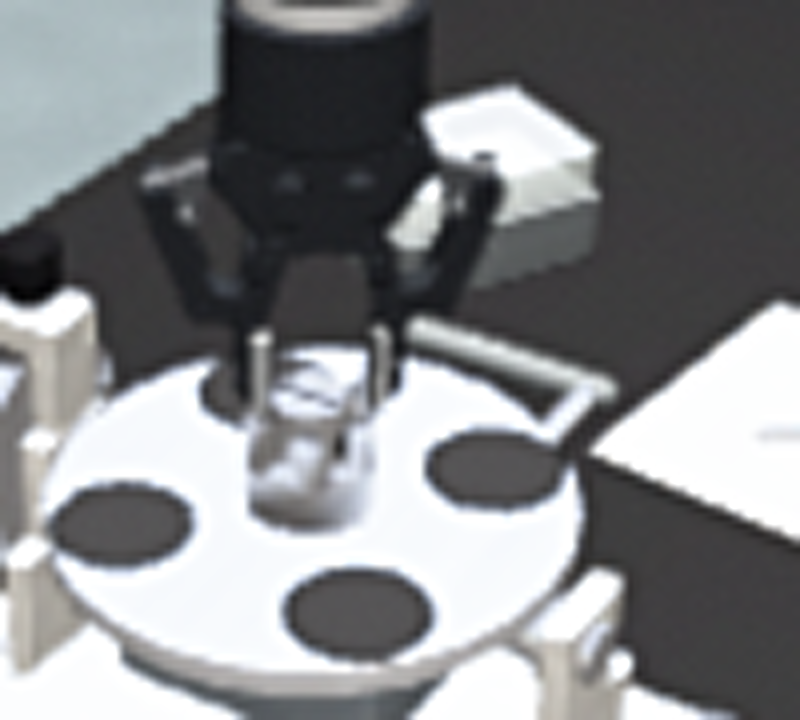

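```bash
python3 -c "
from h import *
for z in(.25,.26,.27,.28,.29): print(z,((proj('side',[.6212,.0784,z])-[260,110])*5).round(0))
print('shut, j3')
for z in(.24,.25,.26,.27,.28): print(z,((proj('side',[.621,.0781,z])-[260,110])*5).round(0))
print('now n7')
for z in(.14,.15,.16,.17,.18): print(z,((proj('side',[.5673,.0221,z])-[300,140])*8).round(0))
"
```

```text
0.25 [269. 304.]
0.26 [268. 290.]
0.27 [268. 274.]
0.28 [267. 259.]
0.29 [267. 244.]
shut, j3
0.24 [269. 319.]
0.25 [269. 304.]
0.26 [269. 289.]
0.27 [268. 274.]
0.28 [268. 259.]
now n7
0.14 [313. 473.]
0.15 [313. 452.]
0.16 [314. 430.]
0.17 [314. 408.]
0.18 [315. 387.]
```

The picture shows the fingertips standing on the nut's top edge, near crop (262,400) and (380,400), at about z 0.17 with the TCP at 0.150. So the tips really sit about 20 mm (shut) to 30 mm (open) behind the reported TCP. That also explains the missed jar. I'll open, lift slightly, and go lower.

Request:
move_arm(deltas="-1 0 0 0 0; -1 0 0 0 0; -1 0 0 -0.01 0; -1 0 0 -0.01 0; -1 0 0 0 0; -1 0 0 0 0; -1 0 0 0 0")

```text
t: 36.55
position: [0.57, 0.0238, 0.1676]
tool_rot: [-3.141, -0.0, 2.245]
wrist_force: [-0.6, 0.1, -0.5]
gripper_width: 1.003
```

```bash
python3 -c "
from h import *
rel(.5697,.0253,.116,2.245)
snap('side','n8',(300,140,400,230),8)
"
```

```text
t 36.55 pos [0.57   0.0238 0.1676] rot [-3.1413e+00 -1.0000e-04  2.2447e+00] w 1.003 F [-0.58  0.14 -0.45]
tool dx dy dz 0.0014 0.0007 0.0516 turn -0.0003
```

View pics/n8.png

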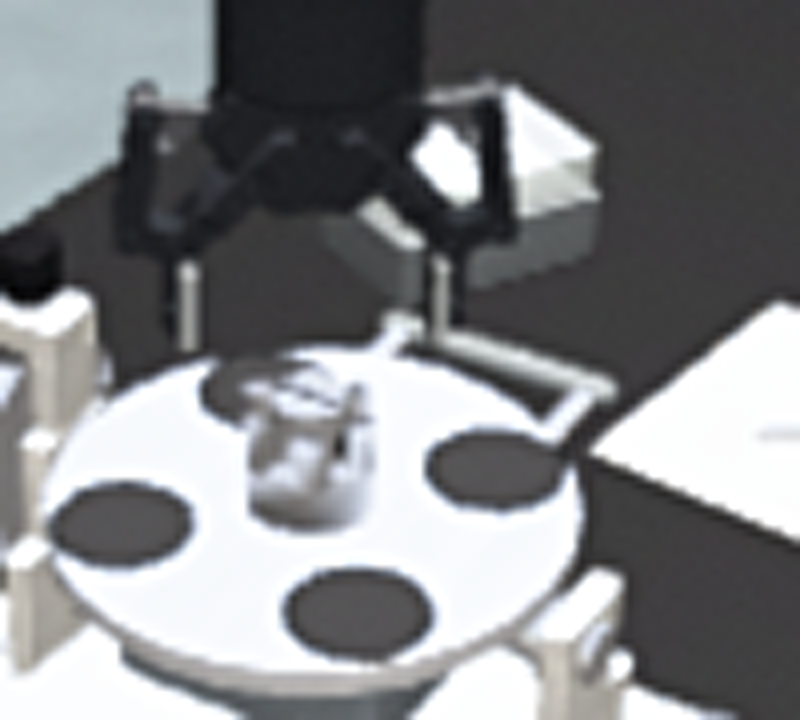

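Request:
move_arm(deltas="-1 0.001 0.001 0.02 0; -1 0 0 0.02 0; -1 0 0 0.01 0; -1 0 0 0.003 0; -1 0 0 0 0; -1 0 0 0 0")

```text
t: 37.2
position: [0.5709, 0.0255, 0.1156]
tool_rot: [3.141, 0.001, 2.245]
wrist_force: [0.2, 0.3, 1.0]
gripper_width: 1.0
```

Request:
move_arm(deltas="0 0 0 0 0; 0 0 0 0 0; 0 0 0 0 0; 0 0 0 0 0; 1 0 0 0 0; 1 0 0 0 0; 1 0 0 0 0", squeeze=50)

```text
t: 37.9
position: [0.5697, 0.0244, 0.1156]
tool_rot: [-3.139, 0.001, 2.244]
wrist_force: [-4.0, -2.2, 7.9]
gripper_width: 0.584
```

```bash
python3 -c "
from h import *
rel(.5697,.0253,.116,2.245);print(state()['torque'])
snap('side','n9',(300,140,400,230),8)
"
```

```text
t 37.9 pos [0.5697 0.0244 0.1156] rot [-3.1395e+00  8.0000e-04  2.2438e+00] w 0.584 F [-3.96 -2.21  7.89]
tool dx dy dz 0.0007 0.0005 -0.0004 turn -0.0012
[-0.42002697  1.16362047 -0.04384178]
```

View pics/n9.png

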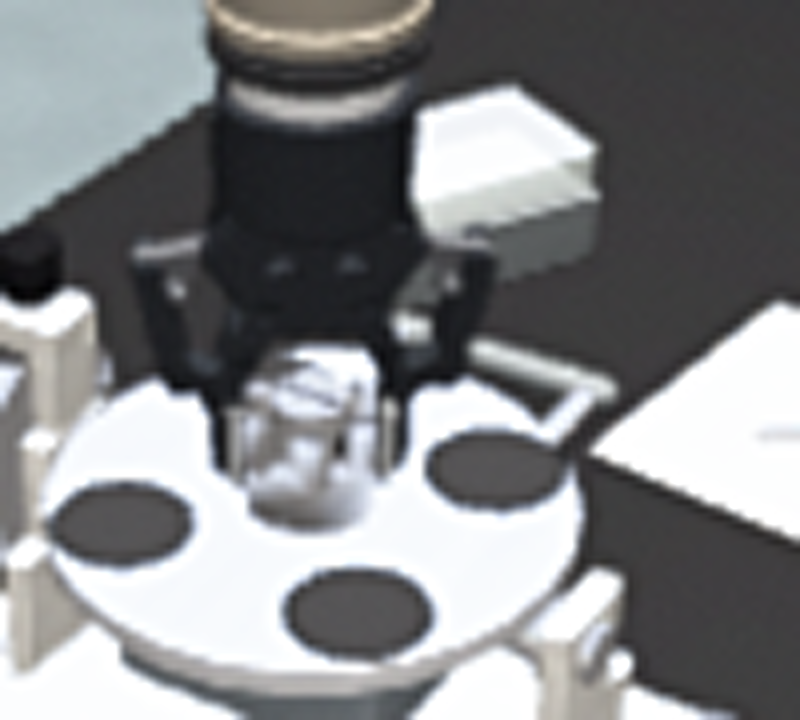

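```bash
python3 -c "
from h import *
g=cv2.cvtColor(np.load('n2.npy'),cv2.COLOR_RGB2GRAY)
P=[]
for u,v in((318,196),(359,193),(321,237),(363,234)):
  s=cv2.resize(g[v-14:v+15,u-14:u+15],None,fx=8,fy=8,interpolation=cv2.INTER_CUBIC)
  m=(s<175).astype(np.uint8);n,l,st,c=cv2.connectedComponentsWithStats(m);k=l[116,116]
  cc=c[k]/8-7/16+[u-14,v-14]; p=onz('top',cc,.130);P.append(p[:2]);print(st[k],cc.round(2),p.round(4))
P=np.array(P);A=P[[1]]  # TL(+x+y) TR(+x-y) BL(-x+y) BR
tl,tr,bl,br=P
d=(tl+tr-bl-br)/2; e=(tl+bl-tr-br)/2
print('centre',P.mean(0).round(4),np.linalg.norm(d),np.linalg.norm(e),np.arctan2(d[1],d[0]),np.arctan2(e[1],e[0])-np.pi/2)
"
```

```text
[   28    21   180   182 25398] [318.3  195.52] [0.6201 0.0816 0.13  ]
[   26    27   182   179 25176] [359.05 192.94] [ 0.6257 -0.0243  0.13  ]
[   24    19   182   184 26036] [320.73 236.38] [0.5141 0.0763 0.13  ]
[   16    24   216   208 29300] [363.49 234.59] [ 0.5176 -0.0337  0.13  ]
centre [0.5694 0.025 ] 0.10731260627441844 0.10802685952963922 0.06879414155287442 0.04229800366970515
```

Request:
move_arm(deltas="1 0 0 0 0.08; 1 0 0 0 0.1; 1 0 0 0 0.1; 1 0 0 0 0.1; 1 0 0 0 0.1; 1 0 0 0 0.08; 1 0 0 0 0.04; 1 0 0 0 0.021; 1 0 0 0 0; 1 0 0 0 0")

```text
t: 38.95
position: [0.5686, 0.0237, 0.1153]
tool_rot: [-3.139, 0.003, 1.623]
wrist_force: [-10.5, -4.1, 9.9]
gripper_width: 0.583
```

```bash
python3 -c "
from h import *
rel(.5697,.0253,.116,1.623);print(state()['torque'])
snap('side','n10',(300,140,400,230),8)
"
```

```text
t 38.95 pos [0.5686 0.0237 0.1153] rot [-3.1387  0.0032  1.623 ] w 0.583 F [-10.46  -4.08   9.87]
tool dx dy dz 0.0016 0.0011 -0.0007 turn 0.0
[-0.73841648  0.88525477 -0.05700588]
```

View pics/n10.png

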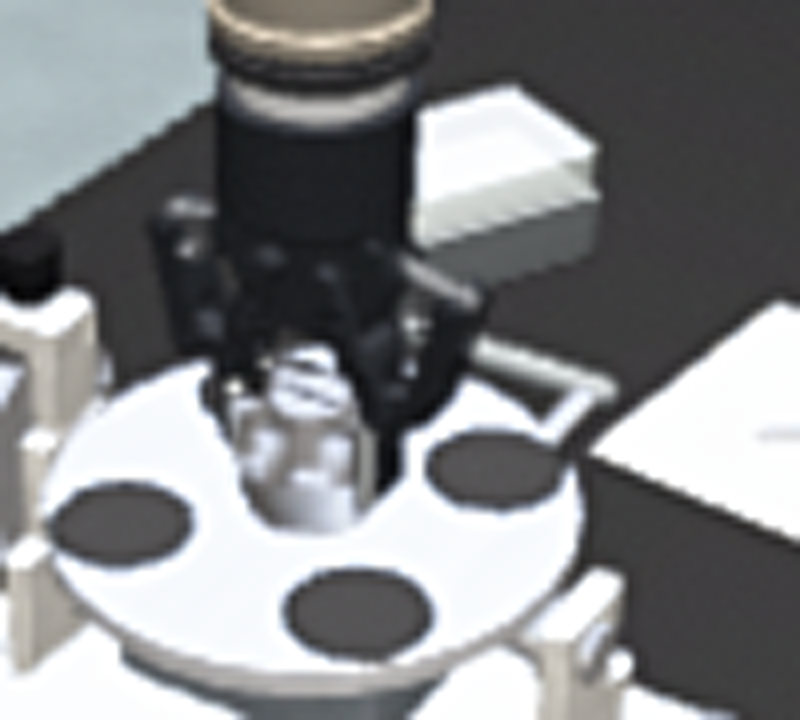

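Request:
move_arm(deltas="0.4 0 0 0 0; -0.4 0 0 0 0; -1 0 0 0 0; -1 0 0 0 0; -1 0 0 0 0; -1 0 0 -0.03 0; -1 0 0 -0.04 0; -1 0 0 -0.04 0; -1 0 0 -0.03 0; -1 0 0 0 0")

```text
t: 40.0
position: [0.5729, 0.0265, 0.2596]
tool_rot: [3.133, -0.0, 1.624]
wrist_force: [0.3, 0.8, 0.0]
gripper_width: 1.0
```

Request:
move_arm(deltas="-1 0.02 0 0 0; -1 0.04 0 0 0; -1 0.04 0 0 0; -1 0.04 0 0 0; -1 0.04 0 0 0; -1 0.02 0 0 0; -1 0 0 0 0; -1 0 0 0 0")

```text
t: 40.8
position: [0.5595, 0.2248, 0.254]
tool_rot: [-3.141, 0.001, 1.625]
wrist_force: [0.5, -0.6, -0.7]
gripper_width: 1.0
```

```bash
python3 -c "
from h import *
a=snap('top','p1',(320,190,362,232),14)
cv2.imwrite('pics/p2.png',cv2.resize(a[205:285,425:500,::-1],None,fx=8,fy=8,interpolation=cv2.INTER_CUBIC))
g=cv2.cvtColor(a,cv2.COLOR_RGB2GRAY).astype(np.float32)
for d in range(-90,95,10):
    th=.052-np.radians(d); row=[]
    for r in range(16,34,2):
      u=proj('top',[.5697+r/1e3*np.cos(th),.0253+r/1e3*np.sin(th),.173])
      row.append(int(cv2.getRectSubPix(g,(1,1),(float(u[0]),float(u[1])))[0,0]))
    print(d,row)
print(state()['t'],state()['position'])
"
```

```text
-90 [182, 161, 132, 115, 121, 133, 153, 181, 214]
-80 [185, 169, 146, 129, 139, 158, 180, 204, 223]
-70 [188, 185, 170, 154, 151, 167, 202, 218, 222]
-60 [188, 188, 178, 169, 161, 183, 211, 224, 223]
-50 [174, 160, 149, 139, 129, 149, 186, 219, 224]
-40 [157, 128, 113, 109, 114, 133, 162, 200, 221]
-30 [164, 139, 130, 133, 146, 163, 185, 207, 219]
-20 [179, 179, 174, 175, 184, 196, 210, 219, 222]
-10 [182, 190, 195, 202, 212, 221, 222, 222, 222]
0 [185, 190, 193, 202, 214, 222, 223, 222, 222]
10 [159, 153, 150, 157, 175, 200, 220, 223, 223]
20 [121, 113, 113, 127, 149, 185, 210, 222, 224]
30 [123, 119, 133, 150, 170, 194, 214, 222, 223]
40 [152, 150, 160, 177, 203, 221, 224, 224, 224]
50 [182, 184, 194, 213, 223, 227, 225, 224, 224]
60 [189, 190, 200, 215, 225, 226, 227, 227, 226]
70 [176, 176, 184, 200, 217, 226, 226, 226, 225]
80 [140, 134, 139, 159, 194, 221, 226, 226, 225]
90 [120, 118, 134, 155, 180, 206, 224, 225, 225]
40.85 [0.55983508 0.22378936 0.25404651]
```

View pics/p1.png

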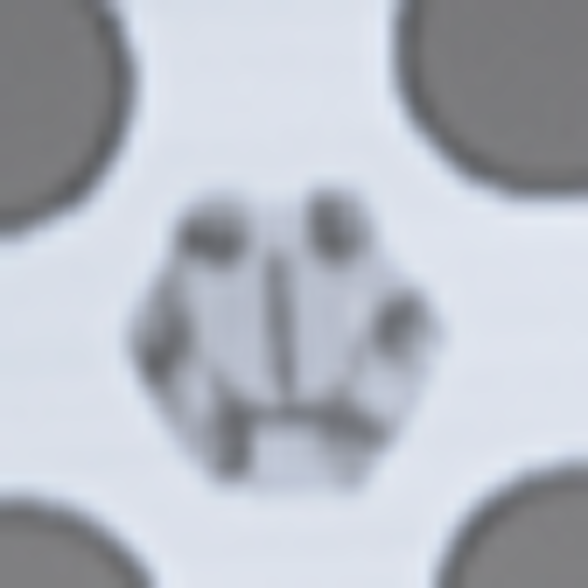

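View pics/p2.png

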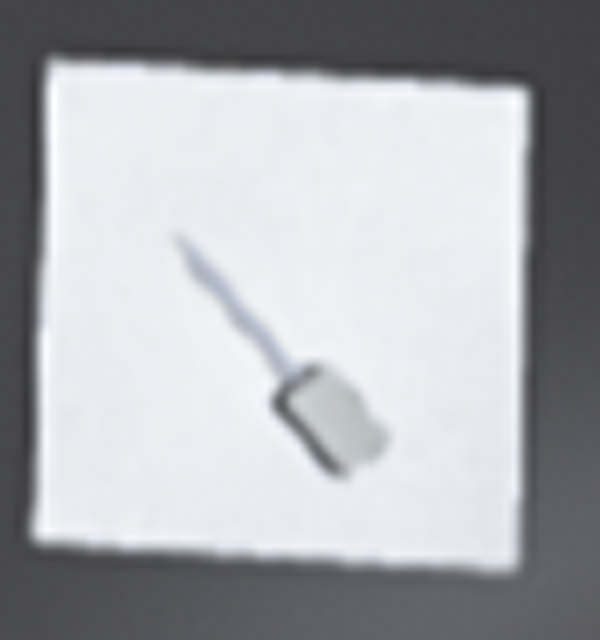

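```bash
cat > hexa.py <<'E'
from h import *
def hexang(f):
    g=cv2.cvtColor(np.load(f),cv2.COLOR_RGB2GRAY).astype(np.float32)
    for z in(.145,.153,.160):
        out=[]
        for d in np.arange(0,360,2.):
            th=.052-np.radians(d); rs=np.arange(16,36,.25)
            v=[]
            for r in rs:
                u=proj('top',[.5697+r/1e3*np.cos(th),.0253+r/1e3*np.sin(th),z]); v.append(cv2.getRectSubPix(g,(1,1),(float(u[0]),float(u[1])))[0,0])
            v=np.array(v); i=np.where(v<205)[0]; out.append(rs[i[-1]] if len(i) else np.nan)
        out=np.array(out); D=np.radians(np.arange(0,360,2.)); ok=~np.isnan(out)
        A=np.stack([np.ones(ok.sum()),np.cos(D[ok]),np.sin(D[ok]),np.cos(2*D[ok]),np.sin(2*D[ok]),np.cos(6*D[ok]),np.sin(6*D[ok])],1)
        c=np.linalg.lstsq(A,out[ok],rcond=None)[0]
        print(f,z,c.round(2),"vertex dir mod60:",round(np.degrees(np.arctan2(c[6],c[5]))/6,2))
if __name__=="__main__":
    hexang('n2.npy');hexang('p1.npy')
E
python3 hexa.py
```

```text
Traceback (most recent call last):
  File "hexa.py", line 17, in <module>
    hexang('n2.npy');hexang('p1.npy')
    ~~~~~~^^^^^^^^^^
  File "hexa.py", line 10, in hexang
    u=proj('top',[.5697+r/1e3*np.cos(th),.0253+r/1e3*np.sin(th),z]); v.append(cv2.getRectSubPix(g,(1,1),(float(u[0]),float(u[1])))[0,0])
  File "h.py", line 14, in proj
    K,T=KT(n); c=T[:3,:3]@np.asarray(p,float)+T[:3,3]; u=K@c; return u[:2]/u[2]
        ~~^^^
  File "h.py", line 4, in KT
    c=calibration(n); return np.array(c["intrinsics"],float),np.array(c["camera_from_world"],float)
ValueError: time passes only in moves, steps and waits
```

```bash
python3 - <<'E'
s=open('h.py').read()
s=s.replace("def KT(n):\n    c=","_C={}\ndef KT(n):\n    if n in _C: return _C[n]\n    c=").replace("return np.array(c[\"intrinsics\"],float),np.array(c[\"camera_from_world\"],float)","_C[n]=(np.array(c[\"intrinsics\"],float),np.array(c[\"camera_from_world\"],float)); return _C[n]")
open('h.py','w').write(s)
E
python3 hexa.py; python3 -c "
from station import state;print(state()['t'])"
```

```text
n2.npy 0.145 [27.9   0.66 -0.97  0.45  0.27  2.03 -0.73] vertex dir mod60: -3.29
n2.npy 0.153 [27.71 -0.03 -1.23  0.44  0.28  2.03 -0.73] vertex dir mod60: -3.28
n2.npy 0.16 [27.51 -0.64 -1.48  0.45  0.32  2.03 -0.7 ] vertex dir mod60: -3.17
p1.npy 0.145 [27.85  0.67 -2.13  0.29 -0.38 -1.79  0.32] vertex dir mod60: 28.33
p1.npy 0.153 [ 2.763e+01 -2.000e-02 -2.410e+00  2.800e-01 -3.500e-01 -1.800e+00
  3.200e-01] vertex dir mod60: 28.3
p1.npy 0.16 [27.47 -0.63 -2.66  0.28 -0.34 -1.79  0.33] vertex dir mod60: 28.25
40.85
```

```bash
python3 - <<'E'
from h import *
a=np.load('p1.npy');x0,y0=425,205
s=cv2.resize(a[205:285,425:500],None,fx=8,fy=8,interpolation=cv2.INTER_CUBIC)
g=s.min(2); sub=g.copy()
m=((sub<205)).astype(np.uint8)
n,l,st,c=cv2.connectedComponentsWithStats(m)
k=l[420,335]; print(st[k],c[k])
mk=(l==k).astype(np.uint8)
blk=cv2.morphologyEx(mk,cv2.MORPH_OPEN,cv2.getStructuringElement(2,(35,35)))
ct=max(cv2.findContours(blk,0,2)[0],key=cv2.contourArea); r=cv2.minAreaRect(ct); print('block rect',r)
sh=mk&~cv2.dilate(blk,np.ones((9,9)));ys,xs=np.nonzero(sh);ok=(ys<375)
pts=np.stack([xs[ok],ys[ok]],1).astype(np.float32)
vx,vy,px,py=cv2.fitLine(pts,cv2.DIST_L2,0,.01,.01).ravel(); print('line',vx,vy,px,py, ys[ok].min(),xs[ok][ys[ok].argmin()])
f=lambda u,v:(x0+(u+.5)/8-.5,y0+(v+.5)/8-.5)
P=onz('top',f(px,py),.014);Q=onz('top',f(px-vx*50,py-vy*50),.014);d=(Q-P)[:2];d/=np.linalg.norm(d);d*=np.sign(d[0])
print('dir',d,np.degrees(np.arctan2(d[1],d[0])))
tip=onz('top',f(xs[ok][ys[ok].argmin()],ys[ok].min()),.014);print('tip',tip,'block from tip',tip[:2]-.081*d)
bc=onz('top',f(*r[0]),.018);print('block c',bc, [onz('top',f(*q),.018).round(4).tolist() for q in cv2.boxPoints(r)])
rel(bc[0],bc[1],.2,1.6)
E
```

```text
[  179   240   210   241 11468] [303.18599581 391.0523195 ]
block rect ((326.6147766113281, 416.0452880859375), (126.39972686767578, 78.34957885742188), 55.222171783447266)
line 0.64437103 0.764713 232.0924 305.25244 240 181
dir [0.78307668 0.62192516] 38.45685671716653
tip [ 0.52026137 -0.2795656   0.014     ] block from tip [ 0.45683216 -0.32994154]
block c [ 0.45811103 -0.32676533  0.018     ] [[0.4686, -0.3034, 0.018], [0.484, -0.3266, 0.018], [0.4476, -0.3501, 0.018], [0.4324, -0.3269, 0.018]]
t 40.85 pos [0.5598 0.2238 0.254 ] rot [-3.1407e+00  1.1000e-03  1.6229e+00] w 1.0 F [-0.44  0.16 -0.43]
tool dx dy dz -0.5445 -0.1302 0.054 turn 0.0229
```

Request:
move_arm(deltas="-1 0 0 0 0.121; -1 0 0 0 0.121; -1 0 0 0 0.121; -1 0 0 0 0.121; -1 0 0 0 0.121; -1 0 0 0 0.121; -1 0 0 0 0.121; -1 0 0 0 0.121; -1 0 0 0 0; -1 0 0 0 0")

```text
t: 41.85
position: [0.5601, 0.2237, 0.2547]
tool_rot: [3.141, 0.0, 0.657]
wrist_force: [-0.0, 0.1, -0.3]
gripper_width: 1.003
```

```bash
python3 -c "
from h import *
rel(.4575,-.3285,.20,.655)"
```

```text
t 41.85 pos [0.5601 0.2237 0.2547] rot [3.141e+00 4.000e-04 6.571e-01] w 1.003 F [-0.02  0.09 -0.31]
tool dx dy dz -0.4185 0.3745 0.0547 turn 0.0021
```

Request:
move_arm(deltas="-1 -0.02 0.018 0 0; -1 -0.033 0.03 0 0; -1 -0.033 0.03 0 0; -1 -0.033 0.03 0 0; -1 -0.033 0.03 0 0; -1 -0.033 0.03 0 0; -1 -0.033 0.03 0 0; -1 -0.033 0.03 0 0; -1 -0.033 0.03 0 0; -1 -0.033 0.03 0.01 0")

```text
t: 42.85
position: [0.4841, -0.1991, 0.246]
tool_rot: [3.139, -0.001, 0.658]
wrist_force: [0.7, -0.4, 0.6]
gripper_width: 0.995
```

Request:
move_arm(deltas="-1 -0.033 0.03 0.01 0; -1 -0.033 0.0275 0.01 0; -1 -0.025 0.02 0.01 0; -1 -0.01 0.009 0.01 0; -1 0 0 0.01 0; -1 0 0 0 0; -1 0 0 0 0; -1 0 0 0 0")

```text
t: 43.65
position: [0.4579, -0.3251, 0.1955]
tool_rot: [3.141, -0.001, 0.659]
wrist_force: [0.1, -0.5, -0.4]
gripper_width: 1.002
```

```bash
python3 -c "
from h import *
rel(.4575,-.3285,.03,.655)
snap('side','q1',(360,100,480,220),6)"
```

```text
t 43.65 pos [ 0.4579 -0.3251  0.1955] rot [ 3.1408e+00 -8.0000e-04  6.5890e-01] w 1.002 F [ 0.11 -0.5  -0.41]
tool dx dy dz -0.0024 0.0024 0.1655 turn 0.0039
```

View pics/q1.png

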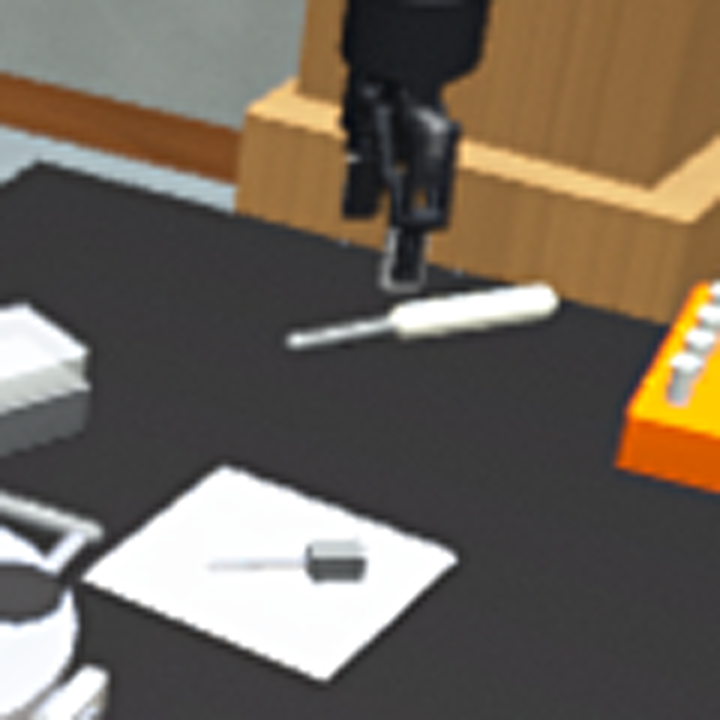

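```bash
python3 -c "
from h import *
print(onz('side',(360+337/6-.4,100+560/6-.4),.014), proj('side',[.4575,-.3285,.014]),onz('side',(360+210/6,100+566/6),.014))"
```

```text
[ 0.45606408 -0.33464134  0.014     ] [414.71772297 193.54153028] [ 0.51521726 -0.28075818  0.014     ]
```

Request:
move_arm(deltas="-1 -0.002 0.002 0.04 0; -1 0 0 0.045 0; -1 0 0 0.04 0; -1 0 0 0.03 0; -1 0 0 0.01 0; -1 0 0 0 0; -1 0 0 0 0; -1 0 0 0 0")

```text
t: 44.5
position: [0.4579, -0.3302, 0.0318]
tool_rot: [3.138, -0.001, 0.656]
wrist_force: [-0.8, 0.1, 0.3]
gripper_width: 1.003
```

```bash
python3 -c "
from h import *
rel(.4575,-.3285,-.012,.655)
snap('side','q2',(370,140,460,230),8)"
```

```text
t 44.5 pos [ 0.4579 -0.3302  0.0318] rot [ 3.1383e+00 -1.1000e-03  6.5590e-01] w 1.003 F [-0.82  0.08  0.25]
tool dx dy dz 0.0008 -0.0016 0.0438 turn 0.0009
```

View pics/q2.png

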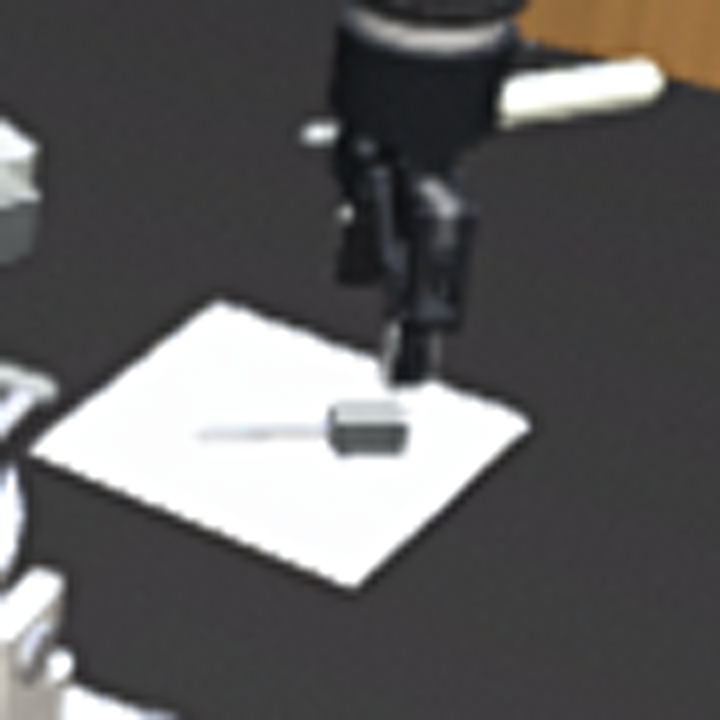

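Request:
move_arm(deltas="-1 0 0 0.015 0; -1 0 0 0.015 0; -1 0 0 0.008 0; -1 0 0 0.004 0; -1 0 0 0 0; -1 0 0 0 0")

```text
t: 45.15
position: [0.4566, -0.3295, -0.0122]
tool_rot: [-3.142, -0.0, 0.656]
wrist_force: [-0.3, -0.3, 0.1]
gripper_width: 0.998
```

```bash
python3 -c "
from h import *
rel(.4575,-.3290,-.012,.655)
snap('side','q3',(370,140,460,230),8)"
```

```text
t 45.15 pos [ 0.4566 -0.3295 -0.0122] rot [-3.1416e+00 -1.0000e-04  6.5590e-01] w 0.998 F [-0.26 -0.3   0.07]
tool dx dy dz 0.001 0.0002 -0.0002 turn 0.0009
```

View pics/q3.png

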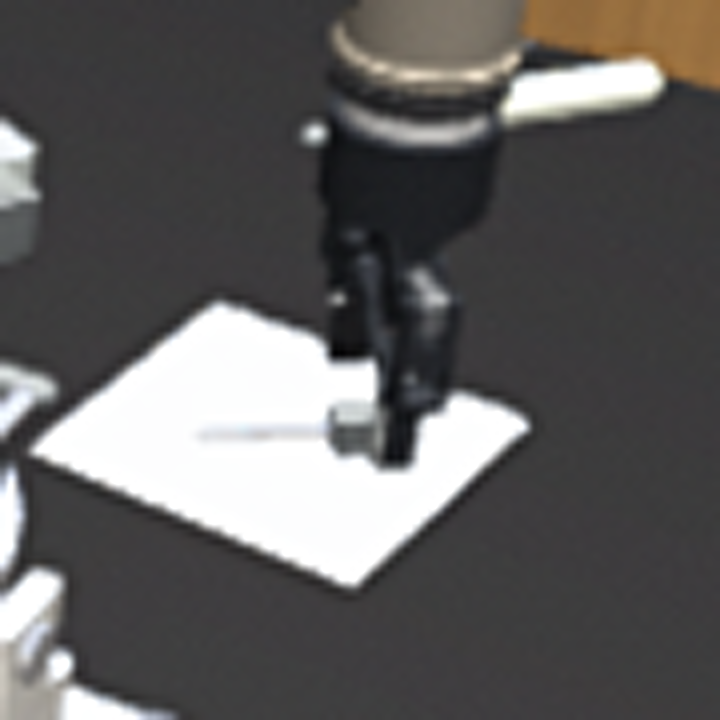

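Request:
move_arm(deltas="0 0.001 0 0 0; 0 0 0 0 0; 0 0 0 0 0; 0.3 0 0 0 0; 0.3 0 0 0 0; 1 0 0 0 0; 1 0 0 0 0; 1 0 0 0 0; 1 0 0 0 0; 1 0 0 0 0", squeeze=60)

```text
t: 46.2
position: [0.4573, -0.329, -0.0119]
tool_rot: [3.141, -0.0, 0.656]
wrist_force: [-0.5, 0.3, 5.3]
gripper_width: 0.239
```

```bash
python3 -c "
from h import *
rel(.4575,-.3290,-.012,.655)
snap('side','q4',(370,140,460,230),8)"
```

```text
t 46.2 pos [ 0.4573 -0.329  -0.0119] rot [ 3.1412 -0.      0.6557] w 0.239 F [-0.52  0.33  5.33]
tool dx dy dz 0.0001 0.0001 0.0001 turn 0.0007
```

View pics/q4.png

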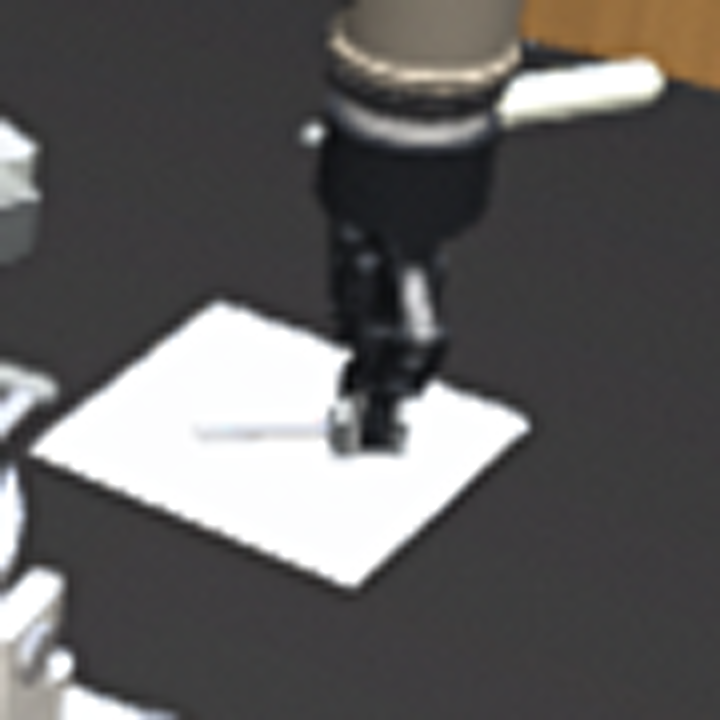

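Request:
move_arm(deltas="1 0 0 -0.01 0; 1 0 0 -0.03 0; 1 0 0 -0.04 0; 1 0 0 -0.04 0; 1 0 0 -0.04 0; 1 0 0 -0.03 0; 1 0 0 0 0.05; 1 0 0 0 0.1; 1 0 0 0 0.1; 1 0 0 0 0.1")

```text
t: 47.25
position: [0.4569, -0.3287, 0.1781]
tool_rot: [-3.141, 0.0, 0.302]
wrist_force: [0.3, -0.1, -0.5]
gripper_width: 0.24
```

Request:
move_arm(deltas="1 0 0 0 0.1; 1 0 0 0 0.1; 1 0 0 0 0.054; 1 0 0 0 0; 1 0 0 0 0; 1 0 0 0 0")

```text
t: 47.85
position: [0.4571, -0.3288, 0.1779]
tool_rot: [-3.141, 0.0, 0.053]
wrist_force: [-0.6, 1.2, -0.3]
gripper_width: 0.238
```

```bash
python3 -c "
from h import *
t=mix(-.122,0); rel(t[0],t[1],.16,.052)
snap('side','q5',(370,100,470,200),7)
snap('top','q6',(420,190,520,290),7)"
```

```text
t 47.85 pos [ 0.4571 -0.3288  0.1779] rot [-3.1415  0.      0.0529] w 0.238 F [-0.64  1.23 -0.34]
tool dx dy dz 0.0092 -0.3475 0.0179 turn 0.0009
```

View pics/q5.png

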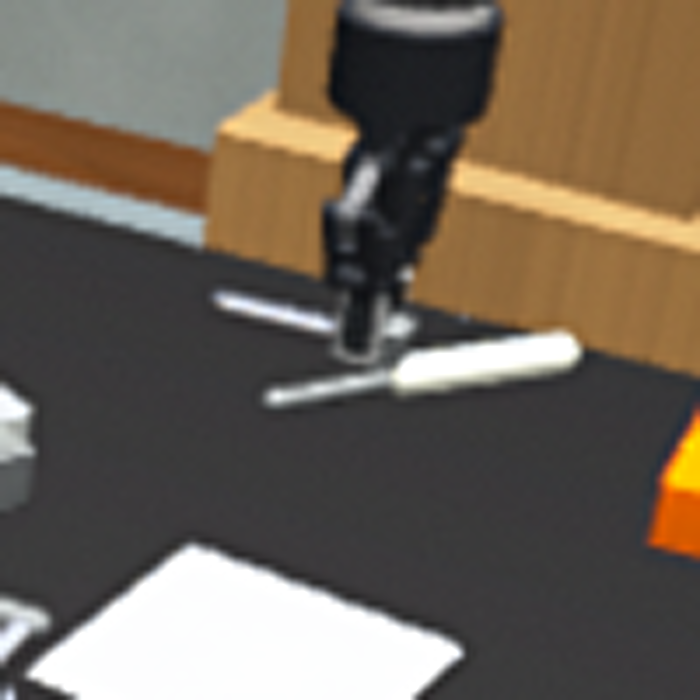

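View pics/q6.png

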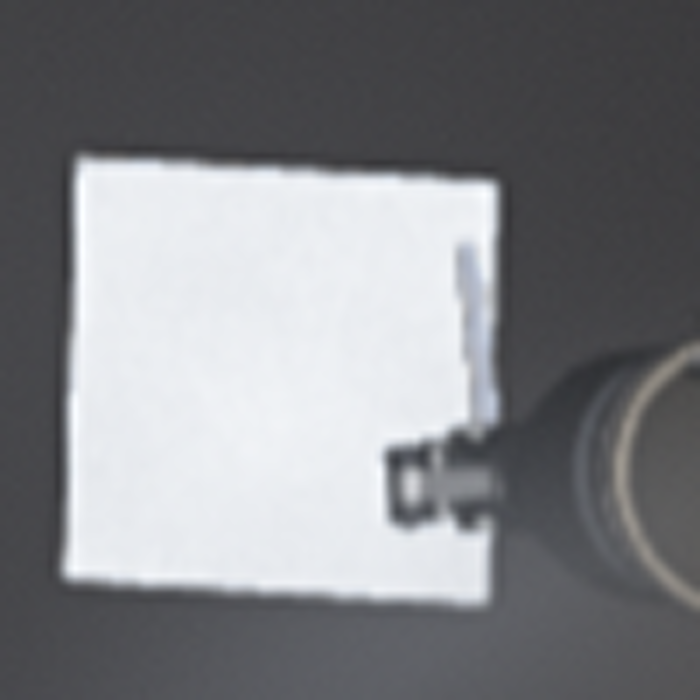

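```bash
python3 -c "
from h import *
print('tip',two((486.4,225),(401.4,142.6)))
a=onz('top',(486.4,225),.204);b=onz('top',(489.6,250),.204);print(a,b,np.arctan2(a[1]-b[1],a[0]-b[0]))
t=proj('side',[.4571+.081,-.3288+.0043,.204]);print('pred tip side',(t-[370,100])*7,'top',(proj('top',[.5381,-.3245,.204])-[420,190])*7)
s=np.load('q6.npy');c=cv2.resize(s[215:270,465:505,::-1],None,fx=12,fy=12,interpolation=cv2.INTER_CUBIC);cv2.imwrite('pics/q7.png',c)
"
```

```text
tip (array([ 0.53392664, -0.32281761,  0.20620198]), np.float64(0.0012093998402176362))
[ 0.53459773 -0.32332137  0.204     ] [ 0.47479485 -0.32783115  0.204     ] 0.07526817092758563
pred tip side [212.1309451  298.92403705] top [467.70656636 234.78009004]
```

View pics/q7.png

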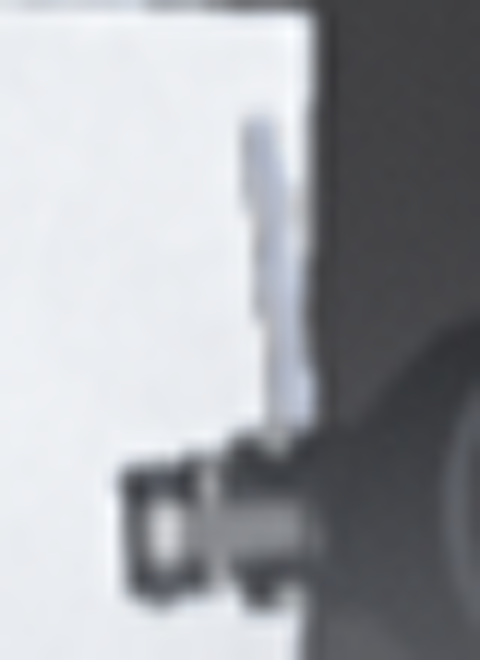

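Request:
move_arm(deltas="1 0.001 -0.02 0 0; 1 0.001 -0.035 0 0; 1 0.001 -0.04 0 0; 1 0.001 -0.04 0 0; 1 0.001 -0.04 0 0; 1 0.001 -0.04 0 0; 1 0.001 -0.04 0 0; 1 0.001 -0.04 0 0; 1 0.001 -0.033 0 0; 1 0 -0.0195 0 0")

```text
t: 48.95
position: [0.4481, 0.0216, 0.1782]
tool_rot: [-3.141, -0.001, 0.056]
wrist_force: [0.2, 0.2, -0.6]
gripper_width: 0.242
```

Request:
move_arm(deltas="1 0 0 0.015 0; 1 0 0 0.015 0; 1 0 0 0.01 0; 1 0 0 0 0; 1 0 0 0 0; 1 0 0 0 0")

```text
t: 49.55
position: [0.4487, 0.0186, 0.1384]
tool_rot: [-3.142, -0.001, 0.052]
wrist_force: [-0.1, -0.2, -0.6]
gripper_width: 0.241
```

```bash
python3 -c "
from h import *
t=mix(-.119,0); rel(t[0],t[1],.1345,.052)
snap('side','r1',(310,150,390,230),9)
snap('top','r2',(300,180,390,270),8)"
```

```text
t 49.55 pos [0.4487 0.0186 0.1384] rot [-3.1416e+00 -1.2000e-03  5.1500e-02] w 0.241 F [-0.11 -0.19 -0.59]
tool dx dy dz 0.0021 -0.0002 0.0039 turn -0.0005
```

View pics/r1.png

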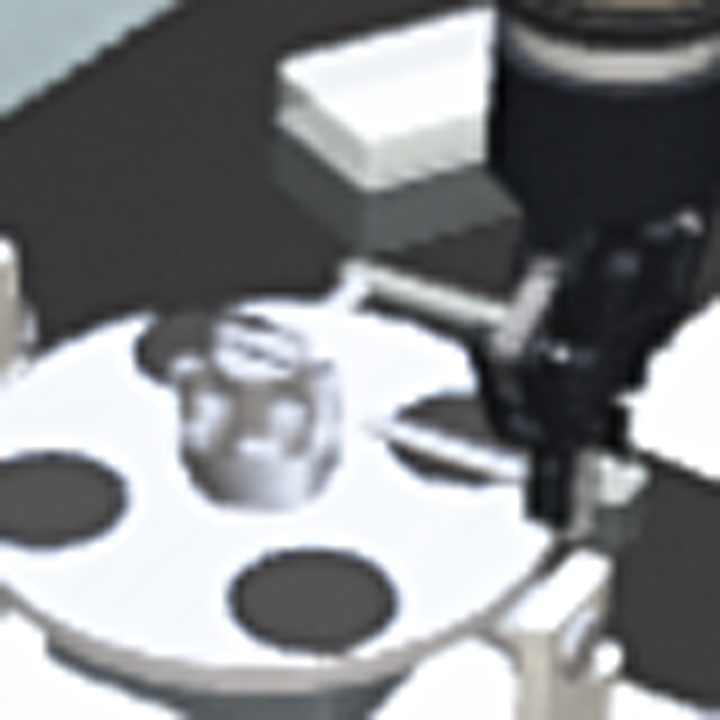

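View pics/r2.png

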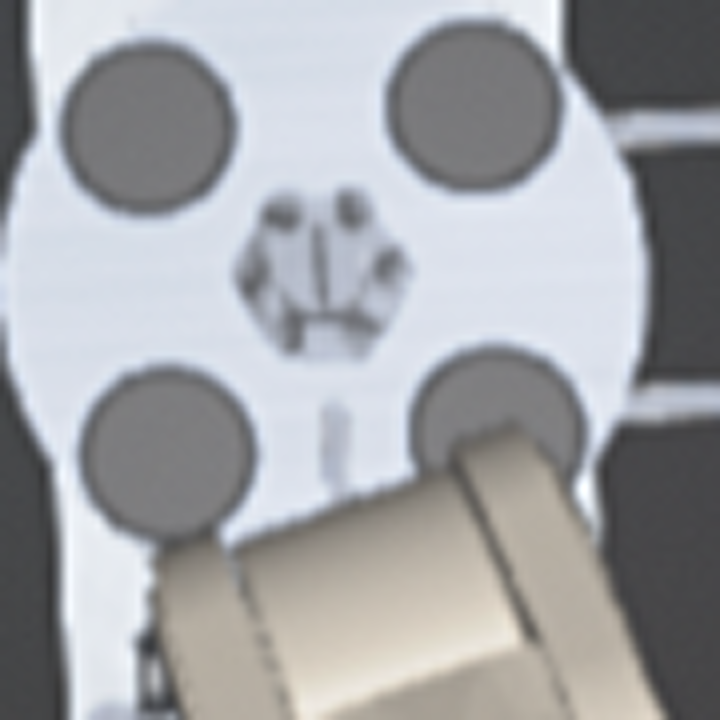

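```bash
python3 - <<'E'
from h import *
a=np.load('r2.npy');g=cv2.cvtColor(a,cv2.COLOR_RGB2GRAY)
P=[]
for u,v in((318,196),(359,193),(321,237)):
  s=cv2.resize(g[v-13:v+14,u-13:u+14],None,fx=8,fy=8,interpolation=cv2.INTER_CUBIC)
  m=(s<175).astype(np.uint8);n,l,st,c=cv2.connectedComponentsWithStats(m);k=l[108,108]
  cc=c[k]/8-7/16+[u-13,v-13]; p=onz('top',cc,.130);P.append(p[:2]);print(st[k],p.round(4))
tl,tr,bl=P; print('centre',(tr+bl)/2,'yaw',np.arctan2(*(tl-bl)[::-1]),np.arctan2(*(tl-tr)[::-1])-np.pi/2)
# line darkness-weighted centroid rows, and shaft rows
f=g.astype(float)
for y in range(208,219):
  r=f[y,336:345]; w=np.clip(np.median(f[y,336:345])-r,0,None)*(np.arange(336,345)>0); print('line',y,r.astype(int), (w*np.arange(336,345)).sum()/max(w.sum(),1))
for y in range(228,243):
  r=f[y,337:348]; w=np.clip(222-r-4,0,None); x=(w*np.arange(337,348)).sum()/max(w.sum(),1); print('shaft',y,r.astype(int),round(x,2), onz('top',(x,y),.1645).round(4))
E
```

```text
[   18    15   181   180 25359] [0.6198 0.0823 0.13  ]
[   16     0   200   195 27264] [ 0.6274 -0.026   0.13  ]
[   13    11   203   205 29774] [0.5101 0.0747 0.13  ]
centre [0.56872071 0.02433993] yaw 0.06968341745945697 0.06968872907276036
line 208 [131 165 177 152 166 180 165 139 139] 340.3333333333333
line 209 [169 183 177 138 155 182 184 174 173] 339.1475409836066
line 210 [186 188 177 139 153 184 190 188 188] 339.3076923076923
line 211 [186 186 177 138 146 182 190 189 191] 339.38613861386136
line 212 [185 187 178 137 138 181 189 188 193] 339.45283018867923
line 213 [185 188 179 141 138 180 190 188 191] 339.5
line 214 [187 191 184 149 138 180 190 188 186] 339.6236559139785
line 215 [189 190 186 154 134 179 190 190 184] 339.81720430107526
line 216 [182 191 186 158 130 177 190 188 182] 339.7654320987654
line 217 [163 183 188 170 138 176 187 174 164] 339.8688524590164
line 218 [136 153 170 170 145 159 161 148 141] 339.8809523809524
shaft 228 [222 222 222 222 221 221 221 223 221 221 221] 0.0 [0.5417 0.8816 0.1645]
shaft 229 [223 223 223 220 216 218 222 224 224 224 224] 341.0 [0.530
[... 432 characters left out ...]
.0242 0.1645]
shaft 235 [222 223 219 185 180 187 199 221 223 223 223] 341.3 [0.5157 0.0245 0.1645]
shaft 236 [222 224 217 181 179 187 203 221 223 223 222] 341.18 [0.5132 0.0248 0.1645]
shaft 237 [222 224 219 186 182 190 208 223 225 224 224] 341.15 [0.5107 0.0249 0.1645]
shaft 238 [225 226 222 190 184 191 212 227 227 226 227] 341.12 [0.5082 0.025  0.1645]
shaft 239 [226 227 222 194 185 190 210 228 230 229 226] 341.22 [0.5058 0.0248 0.1645]
shaft 240 [226 227 226 213 197 191 207 222 227 221 195] 343.09 [0.5032 0.0202 0.1645]
shaft 241 [227 228 230 227 202 186 187 180 186 169 139] 344.81 [0.5007 0.016  0.1645]
shaft 242 [230 231 229 222 186 157 142 123 128 119 110] 344.57 [0.4982 0.0166 0.1645]
```

```bash
python3 - <<'E'
from h import *
a=onz('top',(339.28,210),.179);b=onz('top',(339.87,217),.179);print(a,b,np.arctan2(a[1]-b[1],a[0]-b[0]),(a+b)/2)
g=cv2.cvtColor(np.load('r2.npy'),cv2.COLOR_RGB2GRAY)
P=[]
for u,v in((318,196),(359,193),(321,237)):
  s=cv2.resize(g[v-15:v+16,u-15:u+16],None,fx=8,fy=8,interpolation=cv2.INTER_CUBIC)
  m=((s<175)&(s>95)).astype(np.uint8);yy,xx=np.mgrid[:248,:248];m[(yy-124)**2+(xx-124)**2>108**2]=0
  n,l,st,c=cv2.connectedComponentsWithStats(m);k=l[124,124]
  cc=c[k]/8-7/16+[u-15,v-15]; p=onz('top',cc,.130);P.append(p[:2]);print(st[k],p.round(4))
tl,tr,bl=P; print('centre',(tr+bl)/2,'yaw',np.arctan2(*(tl-bl)[::-1]),np.arctan2(*(tl-tr)[::-1])-np.pi/2)
E
```

```text
[0.57693247 0.02906305 0.179     ] [0.55953369 0.02784254 0.179     ] 0.07003429518001789 [0.56823308 0.02845279 0.179     ]
[   34    31   181   180 25273] [0.6198 0.0824 0.13  ]
[   32    35   199   176 25732] [ 0.6261 -0.0242  0.13  ]
[   29    27   182   206 27234] [0.5126 0.0765 0.13  ]
centre [0.56932798 0.02615306] yaw 0.05451266848333718 0.05873713927365776
```

```bash
python3 - <<'E'
from h import *
print(two((341.2,229.7),(351.4,197.2)))
# side: line ends on spindle end and its midpoint
s=np.load('r1.npy');c=cv2.resize(s[180:212,326:362,::-1],None,fx=20,fy=20,interpolation=cv2.INTER_LANCZOS4);cv2.imwrite('pics/r3.png',c)
h=mix(-.015,0,.161);print('hole pred',(proj('side',h)-[326,180])*20, 'tip pred at mix(-.042,0,.1645)',(proj('side',mix(-.042,0,.1645))-[326,180])*20)
E
```

```text
(array([0.52622439, 0.02297499, 0.1641067 ]), np.float64(0.006216601552771522))
hole pred [324.0452444  303.22328155] tip pred at mix(-.042,0,.1645) [478.70009857 337.07269736]
```

View pics/r3.png

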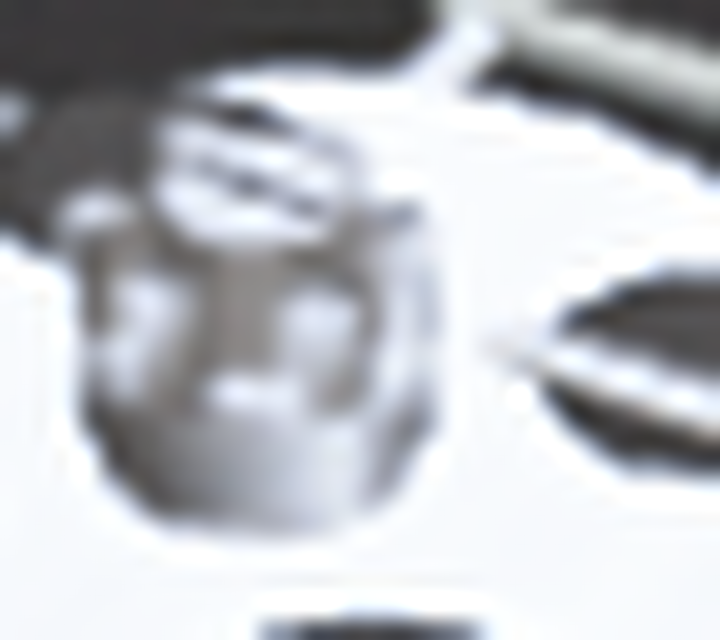

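Request:
move_arm(deltas="1 0.005 -0.001 0.004 0; 1 0.005 0 0 0; 1 0.004 0 0 0; 1 0.004 0 0 0; 1 0.004 0 0 0; 1 0 0 0 0; 1 0 0 0 0")

```text
t: 50.35
position: [0.4701, 0.0208, 0.1337]
tool_rot: [-3.142, 0.0, 0.052]
wrist_force: [0.3, 0.6, -0.4]
gripper_width: 0.242
```

```bash
python3 -c "
from h import *
t=mix(-.0395,0); rel(t[0],t[1],.1345,.054)"
```

```text
t 50.35 pos [0.4701 0.0208 0.1337] rot [-3.1416e+00  3.0000e-04  5.1800e-02] w 0.242 F [ 0.27  0.62 -0.4 ]
tool dx dy dz 0.0602 0.0007 -0.0008 turn -0.0022
```

Request:
move_arm(deltas="1 0.003 0 0 0; 1 0.003 0 0 0; 1 0.003 0 0 0; 1 0.003 0 0 0; 1 0 0 0 0")

```text
t: 50.85
position: [0.4826, 0.0214, 0.1339]
tool_rot: [-3.141, -0.0, 0.052]
wrist_force: [-0.4, 0.7, -0.5]
gripper_width: 0.241
```

```bash
python3 -c "
from h import *
t=mix(-.0395,0); rel(t[0],t[1],.1345,.054);print(state()['torque'])"
```

```text
t 50.85 pos [0.4826 0.0214 0.1339] rot [-3.1414e+00 -4.0000e-04  5.1600e-02] w 0.241 F [-0.42  0.74 -0.5 ]
tool dx dy dz 0.0477 0.0007 -0.0006 turn -0.0024
[0.00427513 0.04417621 0.01066296]
```

Tip is about 4 mm into the cross hole without force. I'll continue.

Request:
move_arm(deltas="1 0.004 0 0 0; 1 0.004 0 0 0; 1 0.004 0 0 0; 1 0.004 0 0 0; 1 0 0 0 0")

```text
t: 51.35
position: [0.4988, 0.0223, 0.1339]
tool_rot: [-3.141, -0.001, 0.052]
wrist_force: [-0.3, -0.7, -0.5]
gripper_width: 0.238
```

Request:
move_arm(deltas="1 0.004 0 0 0; 1 0.004 0 0 0; 1 0.004 0 0 0; 1 0.004 0 0 0; 1 0.004 0 0 0; 1 0 0 0 0")

```text
t: 51.95
position: [0.5187, 0.0233, 0.1338]
tool_rot: [-3.141, -0.0, 0.052]
wrist_force: [0.0, -0.1, 0.0]
gripper_width: 0.242
```

```bash
python3 -c "
from h import *
t=mix(-.0395,0); rel(t[0],t[1],.1345,.054);print(state()['torque'])
snap('side','s1',(310,150,390,230),9)"
```

```text
t 51.95 pos [0.5187 0.0233 0.1338] rot [-3.1414e+00 -4.0000e-04  5.1700e-02] w 0.242 F [ 0.03 -0.14  0.03]
tool dx dy dz 0.0116 0.0008 -0.0007 turn -0.0023
[ 0.03004524 -0.01459794  0.07087409]
```

View pics/s1.png

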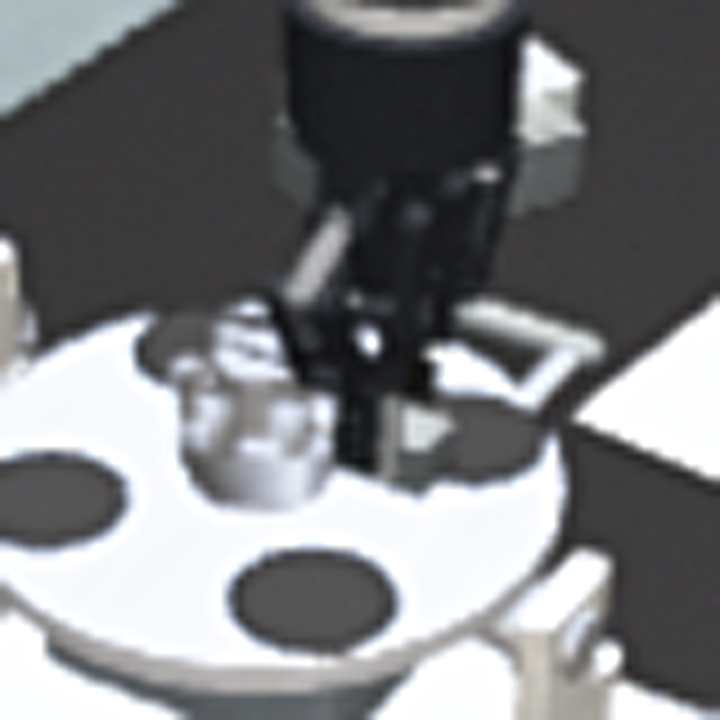

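Request:
move_arm(deltas="1 0.003 0 0 0; 1 0.003 0 0 0; 1 0.002 0 0 0; 1 0.001 0 0 0; 1 0 0 0 0")

```text
t: 52.5
position: [0.5271, 0.0237, 0.1338]
tool_rot: [3.142, 0.0, 0.052]
wrist_force: [0.6, 0.0, -0.6]
gripper_width: 0.242
```

Request:
move_arm(deltas="1 0.001 0 0 0; 1 0.001 0 0 0; 1 0 0 0 0")

```text
t: 52.8
position: [0.5272, 0.0237, 0.1335]
tool_rot: [3.141, 0.004, 0.052]
wrist_force: [-7.5, 0.5, 3.4]
gripper_width: 0.239
```

Request:
move_arm(deltas="1 0.001 0 0 0; 1 0.0005 0 0 0; 1 0 0 0 0; 1 0 0 0 0")

```text
t: 53.2
position: [0.5272, 0.0237, 0.1334]
tool_rot: [3.14, 0.007, 0.052]
wrist_force: [-11.4, -0.6, 9.3]
gripper_width: 0.241
```

Request:
move_arm(deltas="0.4 0 0 0 0; 0.2 0 0 0 0; -0.1 0 0 0 0; -0.4 0 0 0 0; -0.4 0 0 0 0; -0.4 0 0 -0.02 0; -0.4 0 0 -0.04 0; -0.4 0 0 -0.04 0; -0.4 0 0 -0.02 0; -0.4 0 0 0 0")

```text
t: 54.2
position: [0.5327, 0.0243, 0.2573]
tool_rot: [3.141, -0.007, 0.052]
wrist_force: [0.1, -0.0, -0.2]
gripper_width: 0.701
```

Request:
move_arm(deltas="-0.4 -0.02 -0.02 0 0; -0.4 -0.01 -0.04 0 0; -0.4 0 -0.04 0 0; -0.4 0 -0.04 0 0; -0.4 0 -0.04 0 0; -0.4 0 -0.04 0 0; -0.4 0 0 0 0; -0.4 0 0 0 0")

```text
t: 55.0
position: [0.4884, 0.2426, 0.2526]
tool_rot: [3.141, 0.002, 0.054]
wrist_force: [1.6, -0.7, -0.1]
gripper_width: 0.701
```

```bash
python3 -c "
from h import *
rel(.5,.2,.2)
snap('side','s2',(310,150,390,230),9)
snap('top','s3',(310,180,380,250),10)"
```

```text
t 55.0 pos [0.4884 0.2426 0.2526] rot [3.1411e+00 1.8000e-03 5.4200e-02] w 0.701 F [ 1.58 -0.67 -0.08]
tool dx dy dz 0.0093 0.0431 0.0526 turn None
```

View pics/s2.png

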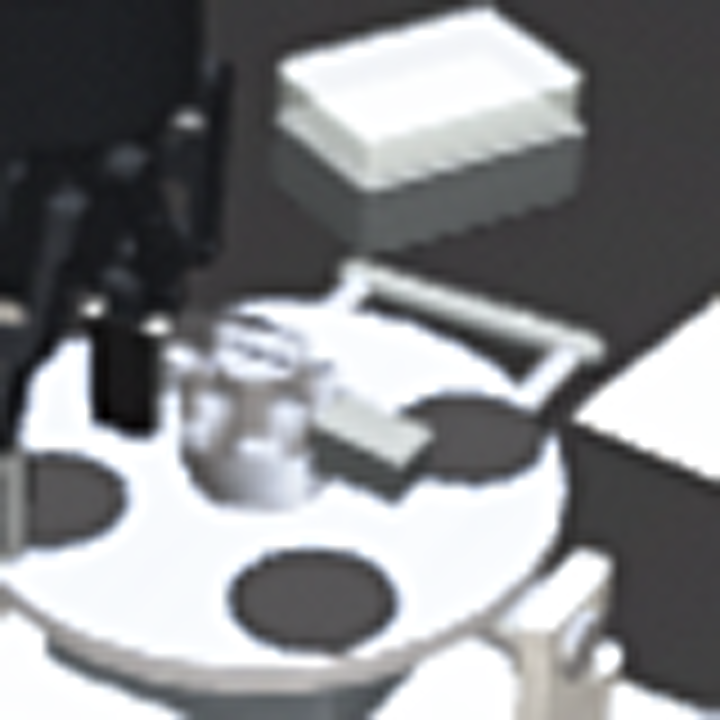

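View pics/s3.png

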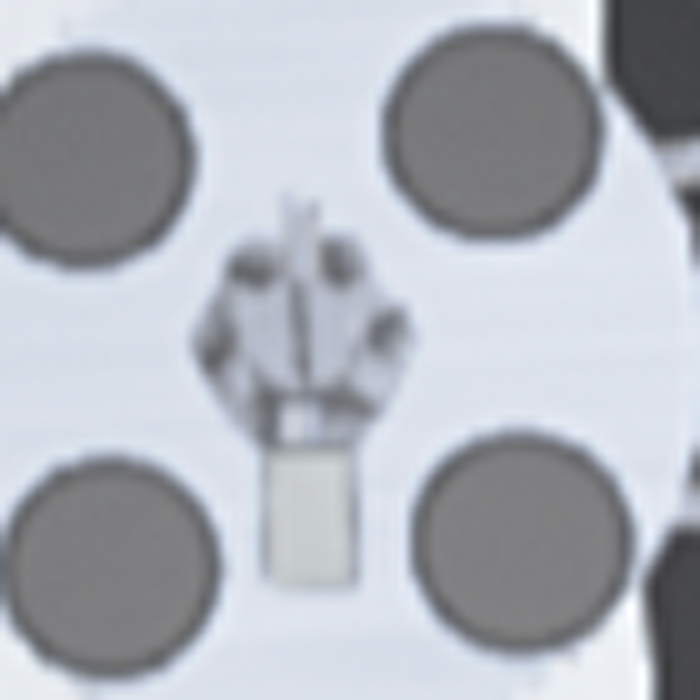

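```bash
python3 -c "
from h import *
for v,z,n in((449,.172,'front'),(588,.172,'back'),(195,.161,'tip')):
  u=(310+ (312 if v>300 else 300)/10-.45,180+v/10-.45); p=onz('top',u,z); print(n,p.round(4), ((p[0]-.5697)*np.cos(.054)+(p[1]-.0253)*np.sin(.054)).round(4))
t=mix(.134,0);print(t)
rel(t[0],t[1],.25,.054)"
```

```text
front [0.5415 0.0257 0.172 ] -0.0281
back [0.5071 0.0262 0.172 ] -0.0624
tip [0.6065 0.0275 0.161 ] 0.0368
[0.70350468 0.03253248 0.        ]
t 55.1 pos [0.4893 0.2405 0.2529] rot [3.1403e+00 1.2000e-03 5.0300e-02] w 0.7 F [-0.48 -0.03 -1.36]
tool dx dy dz 0.2035 0.2184 0.0029 turn -0.0037
```

Top view: the shaft comes out of the far slot at (300,200), the tip is about 37 mm beyond the axis, and the block sits against the nut within measuring error. I'll nudge the block from behind with closed fingers to confirm it is seated.

```bash
python3 -c "
from h import *
t=mix(-.092,0)
rel(t[0],t[1],.2,.052)"
```

```text
t 55.1 pos [0.4893 0.2405 0.2529] rot [3.1403e+00 1.2000e-03 5.0300e-02] w 0.7 F [-0.48 -0.03 -1.36]
tool dx dy dz -0.0225 0.2193 0.0529 turn -0.0017
```

Request:
move_arm(deltas="1 -0.003 0.02 0 0; 1 -0.003 0.035 0 0; 1 -0.003 0.04 0 0; 1 -0.003 0.04 0 0; 1 -0.003 0.04 0 0; 1 -0.003 0.03 0.01 0; 1 -0.003 0.015 0.02 0; 1 -0.001 0 0.025 0; 1 0 0 0.03 0; 1 0 0 0.015 0")

```text
t: 56.1
position: [0.4769, 0.0187, 0.1516]
tool_rot: [3.141, 0.003, 0.048]
wrist_force: [-0.5, -0.6, 0.1]
gripper_width: -0.0
```

Request:
move_arm(deltas="1 0 0 0.01 0; 1 0 0 0 0; 1 0 0 0 0")

```text
t: 56.4
position: [0.479, 0.0207, 0.1443]
tool_rot: [3.141, -0.001, 0.051]
wrist_force: [-0.8, -0.5, -0.7]
gripper_width: -0.004
```

```bash
python3 -c "
from h import *
t=mix(-.074,0)
rel(t[0],t[1],.138,.052)"
```

```text
t 56.4 pos [0.479  0.0207 0.1443] rot [ 3.1415e+00 -7.0000e-04  5.0800e-02] w -0.004 F [-0.77 -0.53 -0.7 ]
tool dx dy dz 0.0168 0.0003 0.0063 turn -0.0012
```

Request:
move_arm(deltas="1 0 0 0.007 0; 1 0.004 0 0 0; 1 0.004 0 0 0; 1 0.003 0 0 0; 1 0.002 0 0 0; 1 0 0 0 0")

```text
t: 57.0
position: [0.492, 0.022, 0.1369]
tool_rot: [-3.141, -0.0, 0.052]
wrist_force: [0.8, 0.7, -0.2]
gripper_width: 0.003
```

Request:
move_arm(deltas="1 0.0015 0 0 0; 1 0.0015 0 0 0; 1 0.0015 0 0 0; 1 0 0 0 0")

```text
t: 57.4
position: [0.4946, 0.0219, 0.1364]
tool_rot: [3.141, 0.003, 0.052]
wrist_force: [-5.4, -0.4, 2.2]
gripper_width: -0.003
```

Request:
move_arm(deltas="1 0.0015 0 0 0; 1 0.0015 0 0 0; 1 0 0 0 0; 1 0 0 0 0")

```text
t: 57.8
position: [0.4946, 0.0218, 0.1357]
tool_rot: [3.14, 0.009, 0.052]
wrist_force: [-12.7, 0.2, 7.2]
gripper_width: 0.0
```

Request:
move_arm(deltas="1 -0.008 0 0 0; 1 -0.006 0 -0.02 0; 1 0 0 -0.04 0; 1 0 0 -0.04 0; -0.4 0 0 -0.02 0; -0.4 0.02 0 0 0; -0.4 0.035 0 0 0; -0.4 0.035 0 0 0; -0.4 0.035 0 0 0; -0.4 0.035 0 0 0")

```text
t: 58.8
position: [0.6468, 0.0297, 0.257]
tool_rot: [3.142, -0.002, 0.051]
wrist_force: [-0.6, 0.4, 1.4]
gripper_width: 0.698
```

Request:
move_arm(deltas="-0.4 0.03 0 0 0; -0.4 0.02 0 0 0; -0.4 0.01 0 0 0; -0.4 0 0 0 0; -0.4 0 0 0 0; -0.4 0 0 0 0")

```text
t: 59.4
position: [0.704, 0.0329, 0.2572]
tool_rot: [3.141, -0.0, 0.052]
wrist_force: [0.4, 0.6, 0.3]
gripper_width: 0.703
```

```bash
python3 -c "
from h import *
t=mix(.134,0)
rel(t[0],t[1],.163,.052)
snap('side','u1',(270,120,370,220),7)
"
```

```text
t 59.4 pos [0.704  0.0329 0.2572] rot [ 3.1413e+00 -2.0000e-04  5.1900e-02] w 0.703 F [0.36 0.57 0.26]
tool dx dy dz -0.0005 0.0003 0.0942 turn -0.0001
```

View pics/u1.png

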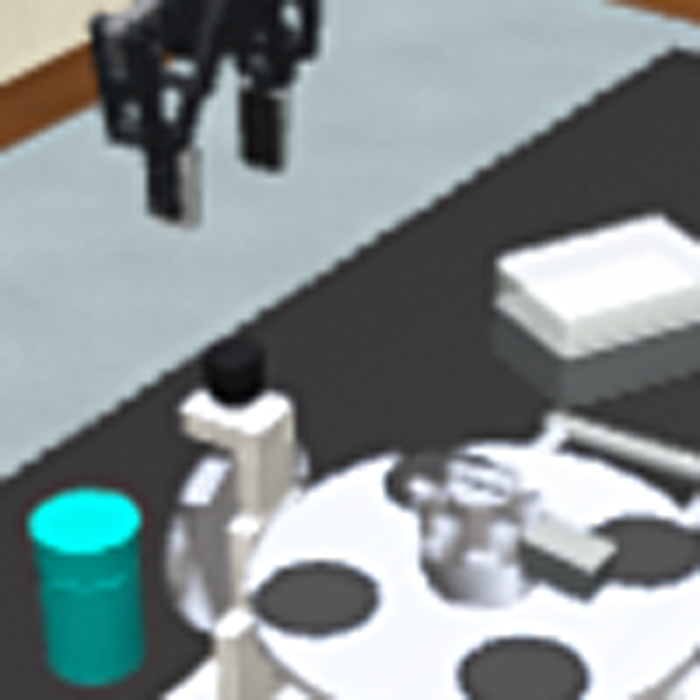

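Request:
move_arm(deltas="-0.4 0 0 0.03 0; -0.4 0 0 0.03 0; -0.4 0 0 0.025 0; -0.4 0 0 0.008 0; -0.4 0 0 0.003 0; -0.4 0 0 0 0; -0.4 0 0 0 0")

```text
t: 60.15
position: [0.7057, 0.0331, 0.1626]
tool_rot: [-3.141, -0.003, 0.052]
wrist_force: [0.3, -0.6, 0.2]
gripper_width: 0.7
```

Request:
move_arm(deltas="0.2 0 0 0 0; 0.2 0 0 0 0; 0.2 0 0 0 0; 1 0 0 0 0; 1 0 0 0 0; 1 0 0 0 0", squeeze=60)

```text
t: 60.75
position: [0.7051, 0.0313, 0.1615]
tool_rot: [3.14, -0.001, 0.051]
wrist_force: [-2.1, -4.3, 5.8]
gripper_width: 0.306
```

```bash
python3 -c "
from h import *
t=mix(.134,0)
rel(t[0],t[1],.163,.052)
snap('side','u2',(270,120,370,220),7)
"
```

```text
t 60.75 pos [0.7051 0.0313 0.1615] rot [ 3.1397e+00 -5.0000e-04  5.0600e-02] w 0.306 F [-2.06 -4.31  5.83]
tool dx dy dz -0.0015 -0.0013 -0.0015 turn -0.0014
```

View pics/u2.png

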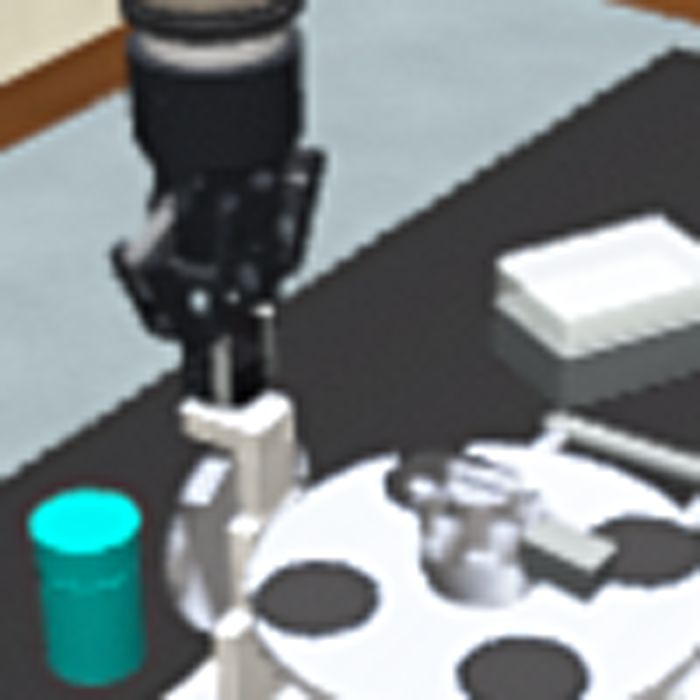

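Request:
move_arm(deltas="1 0 0 -0.004 0; 1 0 0 -0.006 0; 1 0 0 -0.006 0; 1 0 0 -0.006 0; 1 0 0 -0.003 0; 1 0 0 0 0; 1 0 0 0 0")

```text
t: 61.5
position: [0.705, 0.0313, 0.1856]
tool_rot: [3.14, -0.0, 0.051]
wrist_force: [0.9, -5.5, -0.1]
gripper_width: 0.303
```

Request:
move_arm(deltas="0.3 0 0 0 0; 0 0 0 0 0; 0 0 0 0 0; -0.2 0 0 0 0; -0.2 0 0 -0.01 0; -0.2 0 0 -0.03 0; -0.2 0 0 -0.03 0; -0.2 0 0 -0.02 0; -0.2 0 0 0 0")

```text
t: 62.4
position: [0.7067, 0.0339, 0.2808]
tool_rot: [-3.141, -0.007, 0.052]
wrist_force: [-0.0, 0.6, 0.2]
gripper_width: 0.596
```

```bash
python3 -c "
from h import *
t=mix(0,-.155)
rel(t[0],t[1],.2,.052)
im=snap('side','u3',(270,120,370,220),7)
for z in(.192,.204,.216,.228): print(z,((proj('side',mix(.134,0,z))-[270,120])*7).round(0))
"
```

```text
t 62.4 pos [0.7067 0.0339 0.2808] rot [-3.1407 -0.0074  0.0519] w 0.596 F [-0.02  0.63  0.2 ]
tool dx dy dz -0.137 0.1564 0.0808 turn -0.0001
0.192 [226. 373.]
0.204 [225. 350.]
0.216 [224. 327.]
0.228 [223. 304.]
```

View pics/u3.png

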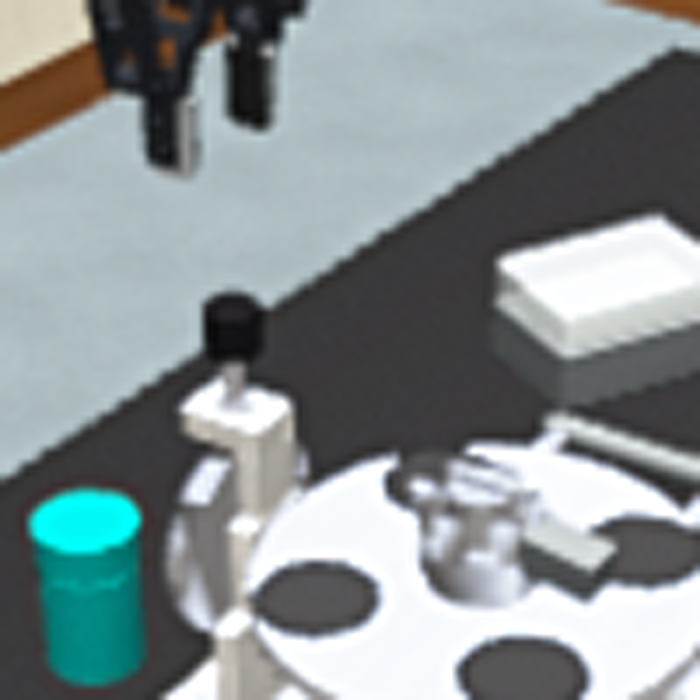

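The plunger is up: its knob, at crop (232,327), gives z 0.216 as expected. Next is the handle.

Request:
move_arm(deltas="-0.2 -0.01 0.012 0 0; -0.2 -0.02 0.022 0 0; -0.2 -0.025 0.028 0 0; -0.2 -0.025 0.03 0 0; -0.2 -0.025 0.028 0.01 0; -0.2 -0.018 0.02 0.02 0; -0.2 -0.01 0.012 0.025 0; -0.2 -0.004 0.005 0.025 0; -0.2 0 0 0 0; -0.2 0 0 0 0")

```text
t: 63.45
position: [0.5752, -0.1311, 0.1954]
tool_rot: [-3.141, 0.002, 0.051]
wrist_force: [0.2, 0.9, -0.5]
gripper_width: 0.599
```

```bash
python3 -c "
from h import *
t=mix(0,-.155)
rel(t[0],t[1],.085,.052)
snap('side','v1',(310,130,410,230),7)
snap('top','v2',(330,170,430,270),7)
"
```

```text
t 63.45 pos [ 0.5752 -0.1311  0.1954] rot [-3.141e+00  1.800e-03  5.140e-02] w 0.599 F [ 0.22  0.85 -0.5 ]
tool dx dy dz 0.003 -0.0015 0.1104 turn -0.0006
```

View pics/v1.png

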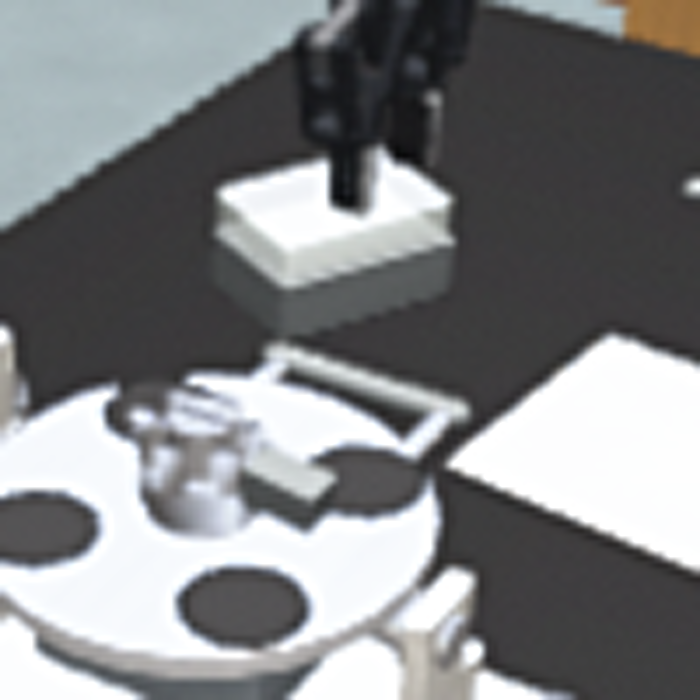

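View pics/v2.png

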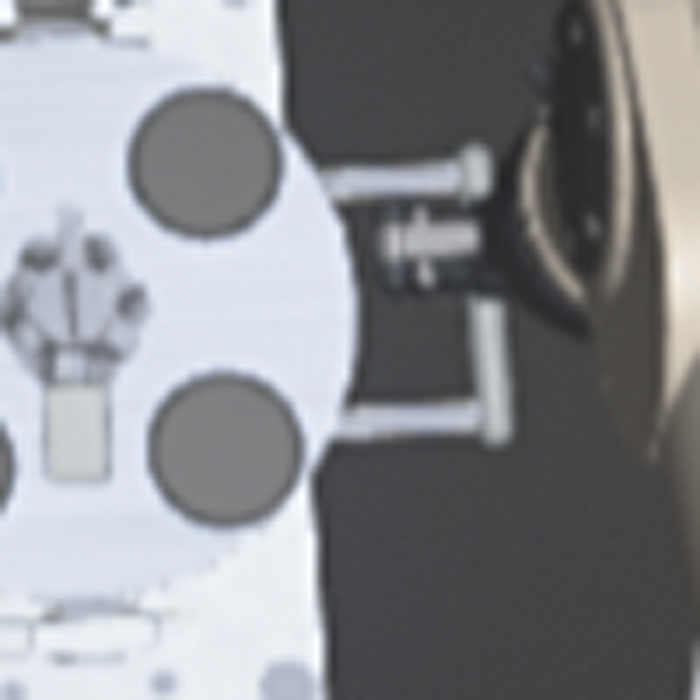

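```bash
python3 -c "
from h import *
for q in((476,165),(497,430),(486.5,297)):
  print(onz('top',(330+q[0]/7-.43,170+q[1]/7-.43),.112).round(4))
print(two((330+69.1,170+42),(310+368/7-.4,130+380/7-.4)))
"
```

```text
[ 0.6266 -0.1271  0.112 ]
[ 0.5268 -0.1321  0.112 ]
[ 0.5766 -0.1296  0.112 ]
(array([ 0.5752547 , -0.12964338,  0.11580831]), np.float64(0.002328198755913943))
```

Handle at (0.577, -0.1296), as predicted. Descend with the fingers straddling the bar and grip.

Request:
move_arm(deltas="-0.2 0.002 -0.0015 0.03 0; -0.2 0 0 0.03 0; -0.2 0 0 0.03 0; -0.2 0 0 0.02 0; -0.2 0 0 0.008 0; -0.2 0 0 0 0; -0.2 0 0 0 0")

```text
t: 64.25
position: [0.5793, -0.1292, 0.0793]
tool_rot: [3.141, -0.002, 0.052]
wrist_force: [-0.9, 0.3, -0.0]
gripper_width: 0.599
```

Request:
move_arm(deltas="0.4 0 0 0 0; 0.4 0 0 0 0; 0.4 0 0 0 0; 1 0 0 0 0; 1 0 0 0 0; 1 0 0 0 0", squeeze=40)

```text
t: 64.85
position: [0.5783, -0.1304, 0.0782]
tool_rot: [3.14, -0.001, 0.051]
wrist_force: [0.6, -3.5, 3.1]
gripper_width: 0.145
```

```bash
python3 -c "
from h import *
t=mix(0,-.155)
rel(t[0],t[1],.085,.052)
snap('side','v3',(310,130,410,230),7)
"
```

```text
t 64.85 pos [ 0.5783 -0.1304  0.0782] rot [ 3.1404e+00 -6.0000e-04  5.1000e-02] w 0.145 F [ 0.64 -3.46  3.09]
tool dx dy dz -0.0002 -0.0009 -0.0068 turn -0.001
```

View pics/v3.png

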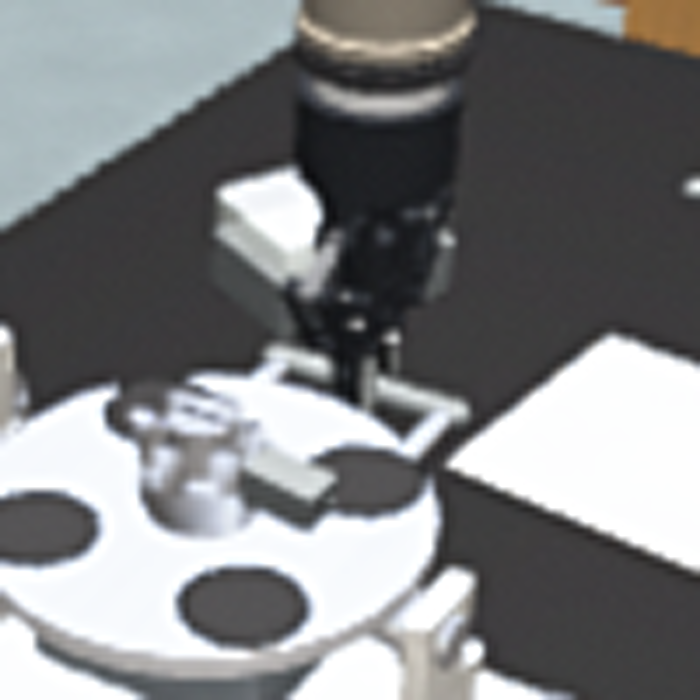

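Request:
move_arm(deltas="1 0 -0.0003 -0.0095 0; 1 0 -0.0009 -0.0094 0; 1 0 -0.0014 -0.0094 0; 1 0 -0.002 -0.0093 0; 1 0 -0.0026 -0.0091 0; 1 0 0 0 0; 1 0 0 0 0")

```text
t: 65.6
position: [0.5778, -0.1222, 0.1252]
tool_rot: [3.141, -0.001, 0.052]
wrist_force: [0.7, -3.6, 1.8]
gripper_width: 0.144
```

Request:
move_arm(deltas="1 0 -0.0031 -0.0089 0; 1 0 -0.0037 -0.0087 0; 1 0 -0.0042 -0.0085 0; 1 0 -0.0047 -0.0082 0; 1 0 -0.0052 -0.0079 0; 1 0 0 0 0; 1 0 0 0 0; 1 0 0 0 0")

```text
t: 66.4
position: [0.5768, -0.1019, 0.1669]
tool_rot: [3.141, -0.001, 0.051]
wrist_force: [-0.1, -3.8, 5.3]
gripper_width: 0.147
```

```bash
python3 -c "
from h import *
rel(.5,0,.1)
snap('side','w1',(270,110,410,230),5)
"
```

```text
t 66.4 pos [ 0.5768 -0.1019  0.1669] rot [ 3.1411e+00 -5.0000e-04  5.1300e-02] w 0.147 F [-0.15 -3.85  5.27]
tool dx dy dz -0.0715 -0.1057 0.0669 turn None
```

View pics/w1.png

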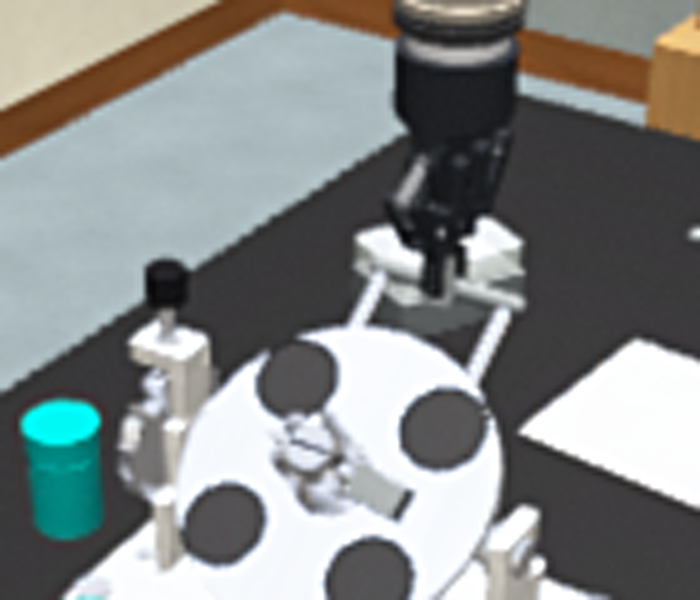

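Request:
move_arm(deltas="0.5 0 0 0 0; 0.3 0 0 0 0; 0.3 0 0 0 0; 0.3 0 0 0 0; 0.3 0 0 -0.015 0; 0.3 0 0 -0.03 0; 0.3 0 0 -0.04 0; 0.3 0 0 -0.03 0; 0.3 0 0 0 0; 0.3 0 0 0 0")

```text
t: 67.45
position: [0.577, -0.1011, 0.2832]
tool_rot: [3.141, -0.002, 0.052]
wrist_force: [0.0, 0.6, -1.3]
gripper_width: 0.35
```

```bash
python3 -c "
from h import *
t=mix(.134,0);rel(t[0],t[1],.28,.052)
snap('side','w2',(270,110,410,230),5)
for a in(.55,.611,.66):
  h=mix(0,-.155*np.cos(a),.105+.155*np.sin(a)); l=mix(-.05,-.155*np.cos(a),.105+.155*np.sin(a)); r=mix(.05,-.155*np.cos(a),.105+.155*np.sin(a))
  print(a,[((proj('side',q)-[270,110])*5).round(0) for q in(l,h,r)])
"
```

```text
t 67.45 pos [ 0.577  -0.1011  0.2832] rot [ 3.1411e+00 -2.2000e-03  5.1900e-02] w 0.35 F [ 0.03  0.58 -1.34]
tool dx dy dz 0.1333 -0.1269 0.0032 turn -0.0001
0.55 [array([513., 314.]), array([444., 293.]), array([378., 273.])]
0.611 [array([510., 306.]), array([441., 286.]), array([375., 266.])]
0.66 [array([508., 301.]), array([438., 281.]), array([372., 261.])]
```

View pics/w2.png

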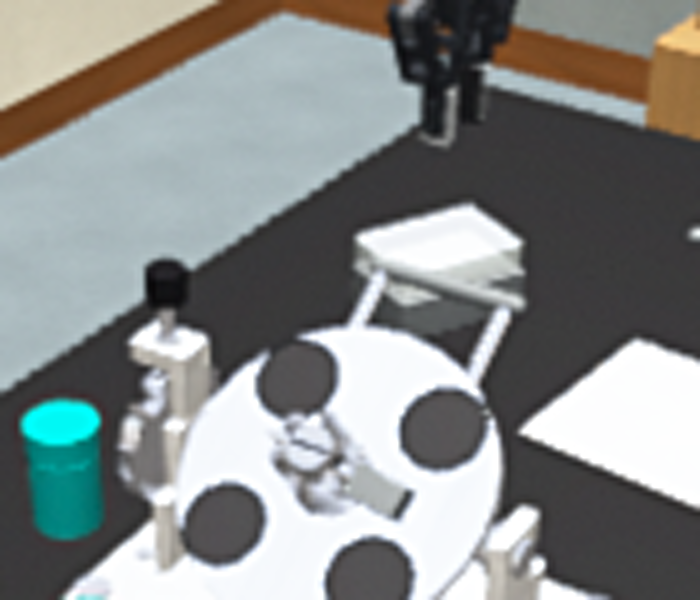

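The handle middle at crop (443,286) agrees with 0.611 rad. Now to the plunger with closed fingers.

Request:
move_arm(deltas="1 0.013 -0.012 0 0; 1 0.022 -0.021 0 0; 1 0.028 -0.027 0 0; 1 0.028 -0.027 0 0; 1 0.022 -0.021 0 0; 1 0.013 -0.012 0 0; 1 0.007 -0.007 0 0; 1 0 0 0 0; 1 0 0 0 0; 1 0 0 0 0")

```text
t: 68.5
position: [0.7024, 0.031, 0.2817]
tool_rot: [3.141, 0.0, 0.05]
wrist_force: [0.8, 0.7, -0.1]
gripper_width: 0.0
```

```bash
python3 -c "
from h import *
t=mix(.134,0);rel(t[0],t[1],.215,.052)"
```

```text
t 68.5 pos [0.7024 0.031  0.2817] rot [3.1407e+00 3.0000e-04 5.0200e-02] w 0.0 F [ 0.82  0.7  -0.07]
tool dx dy dz 0.0012 -0.0015 0.0667 turn -0.0018
```

Request:
move_arm(deltas="1 0.001 -0.001 0.025 0; 1 0 0 0.025 0; 1 0 0 0.015 0; 1 0 0 0.005 0; 1 0 0 0.005 0; 1 0 0 0.005 0; 1 0 0 0.005 0; 1 0 0 0 0")

```text
t: 69.3
position: [0.7041, 0.0333, 0.1967]
tool_rot: [3.142, -0.001, 0.052]
wrist_force: [0.6, 0.9, -0.7]
gripper_width: 0.003
```

Request:
move_arm(deltas="1 0 0 0.004 0; 1 0 0 0.003 0; 1 0 0 0.003 0; 1 0 0 0 0")

```text
t: 69.7
position: [0.7037, 0.0336, 0.1862]
tool_rot: [-3.141, 0.0, 0.052]
wrist_force: [0.8, -0.9, 0.3]
gripper_width: -0.002
```

```bash
python3 -c "
from h import *
snap('side','x1',(270,110,370,210),7)"
```

```text
(no output)
```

View pics/x1.png

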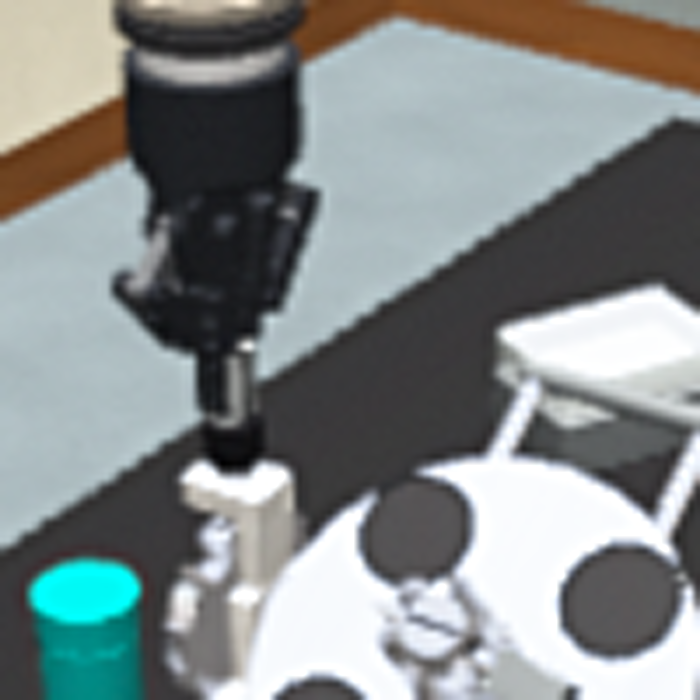

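Request:
move_arm(deltas="1 0 0 0.002 0; 1 0 0 0.001 0; 1 0 0 0.001 0; 1 0 0 0 0")

```text
t: 70.15
position: [0.7036, 0.0337, 0.1836]
tool_rot: [3.142, 0.0, 0.052]
wrist_force: [-3.5, -1.4, 7.2]
gripper_width: -0.001
```

Request:
move_arm(deltas="1 0 0 0.001 0; 1 0 0 0.001 0; 1 0 0 0.001 0; 1 0 0 0 0; 1 0 0 0 0")

```text
t: 70.65
position: [0.7037, 0.0337, 0.1835]
tool_rot: [3.141, -0.001, 0.052]
wrist_force: [-9.0, -1.6, 20.9]
gripper_width: -0.001
```

Request:
move_arm(deltas="1 0 0 -0.005 0; 1 0 0 -0.02 0; 1 0 0 -0.04 0; 1 0 0 -0.03 0; 1 -0.02 -0.02 0 0; 1 -0.03 -0.035 0 0; 1 -0.03 -0.04 0 0; 1 -0.03 -0.04 0 0; 1 -0.02 -0.03 0 0; 1 0 0 0 0")

```text
t: 71.65
position: [0.5612, 0.1979, 0.2752]
tool_rot: [-3.139, 0.001, 0.062]
wrist_force: [-0.5, 0.0, 0.2]
gripper_width: -0.002
```

```bash
python3 -c "
from h import *
rel(.5,0,.1)
a=snap('side','y1',(210,130,410,330),4)
b=snap('top','y2',(180,120,500,290),2)
c=cv2.resize(a[130:200,275:345,::-1],None,fx=8,fy=8,interpolation=cv2.INTER_CUBIC);cv2.imwrite('pics/y3.png',c)
for z in(.180,.192,.204): print(z,((proj('side',mix(.134,0,z))-[275,130])*8).round(0))
"
```

```text
t 71.65 pos [0.5612 0.1979 0.2752] rot [-3.1391e+00  8.0000e-04  6.1800e-02] w -0.002 F [-0.48  0.02  0.15]
tool dx dy dz -0.0733 0.1938 0.1752 turn None
0.18 [220. 372.]
0.192 [218. 346.]
0.204 [217. 320.]
```

View pics/y1.png

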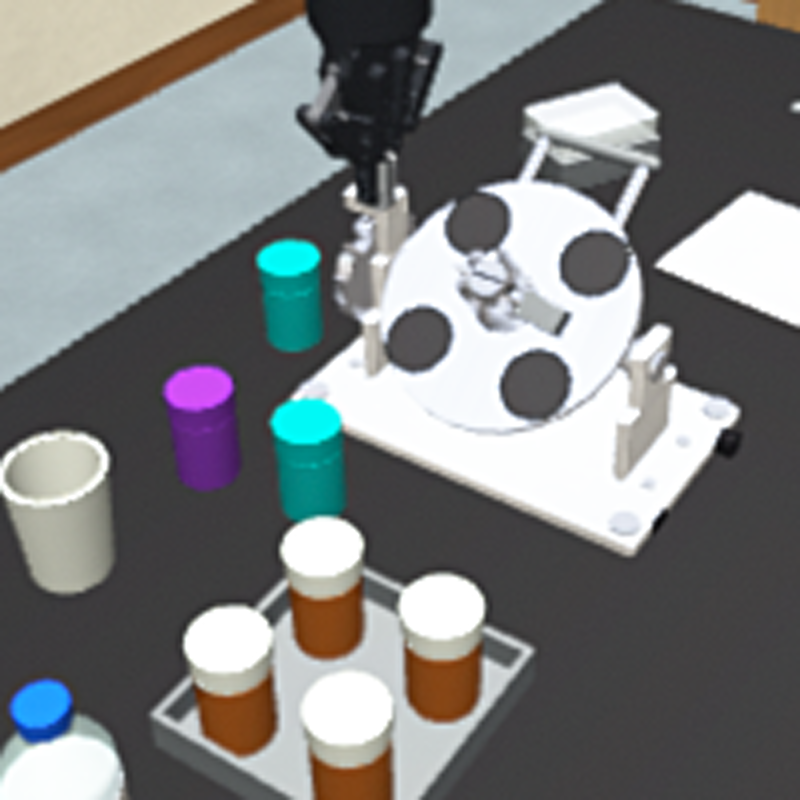

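View pics/y2.png

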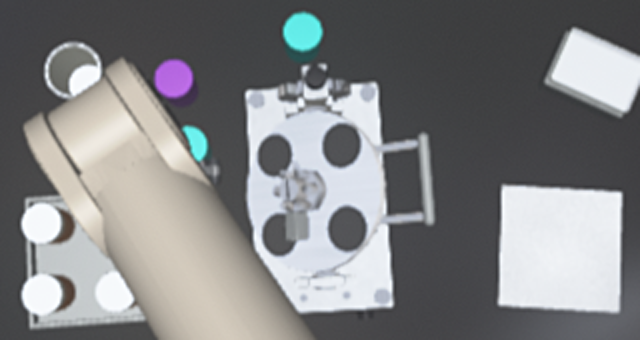

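View pics/y3.png

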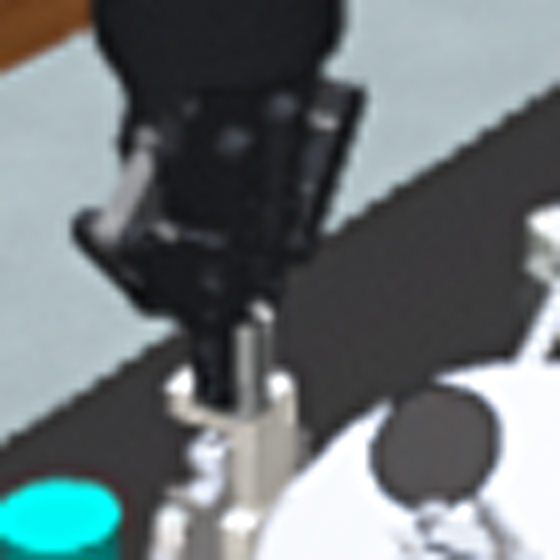

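Request:
move_arm(deltas="1 -0.02 -0.03 -0.01 0; 1 -0.02 -0.04 -0.01 0; 1 -0.02 -0.04 -0.01 0; 1 0 -0.03 -0.01 0; 1 0 0 0 0; 1 0 0 0 0; 1 0 0 0 0; 1 0 0 0 0; 1 0 0 0 0; 1 0 0 0 0")

```text
t: 72.75
position: [0.4986, 0.3274, 0.3145]
tool_rot: [3.141, 0.0, 0.051]
wrist_force: [-0.1, 0.7, -0.1]
gripper_width: 0.001
```

```bash
python3 -c "
from h import *
rel(.5,0,.1)
a=snap('side','z1')
c=cv2.resize(a[130:210,275:375,::-1],None,fx=8,fy=8,interpolation=cv2.INTER_CUBIC);cv2.imwrite('pics/z3.png',c[:600])
for z in(.180,.192,.204): print(z,((proj('side',mix(.134,0,z))-[275,130])*8).round(0))
for A in(.57,.611,.65):
  print(A,[((proj('side',mix(x,-.155*np.cos(A),.105+.155*np.sin(A)))-[275,130])*8).round(0) for x in(-.05,.05)],proj('top',mix(0,-.155*np.cos(A),.105+.155*np.sin(A))))
"
```

```text
t 72.75 pos [0.4986 0.3274 0.3145] rot [3.1412e+00 1.0000e-04 5.0500e-02] w 0.001 F [-0.13  0.67 -0.11]
tool dx dy dz -0.0151 0.3271 0.2145 turn None
0.18 [220. 372.]
0.192 [218. 346.]
0.204 [217. 320.]
0.57 [array([780., 338.]), array([564., 274.])] [394.0531285  209.12960042]
0.611 [array([776., 330.]), array([560., 266.])] [392.93050375 209.0060588 ]
0.65 [array([773., 323.]), array([556., 259.])] [391.76289902 208.89837975]
```

View pics/z3.png

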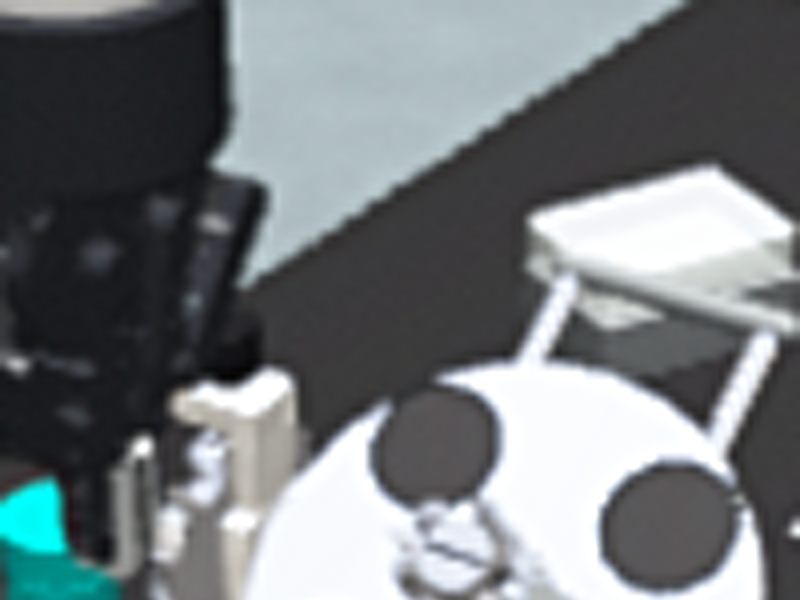

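```bash
python3 -c "
from station import *
print(hand_in())"
```

```text
the job is handed in; nothing more can be done
None
```

I carried out the whole job in the order asked and handed it in at about 73 s, with the arm clear of everything.

- **Jars:** All four amber jars stand upright in the tray, confirmed in the last side picture. My first grasp of the second jar missed and tipped it about 25° in its seat. It righted itself when I lifted off, and I then took it with a lower grip. The fingertips turned out to sit about 20–30 mm higher than the tool description says, and I allowed for that afterwards.
- **Nut:** I turned it clockwise by about 0.62 rad to line up with the cross hole. The outline in the picture reads about 2° short of exact, but the pin went through without force.
- **Pin:** It had been knocked aside, so I measured it again before picking it up. It is home: the block stopped hard against the nut at 11 N, and a second push from behind at 13 N did not move it. The top picture put the block centre about 45 mm and the tip about 37 mm from the axis (43 and 38 expected), within measuring error.
- **Head and plunger:** I pulled the plunger up 24 mm. The handle's travel gives a tilt of about 0.609 rad, and its place in the picture agrees with 0.611. I pressed the plunger until it stopped hard at 21 N, and the knob is back at its down height of about 0.192 m.
- **Not checked:** I did not push on the head to test the lock. The knob was partly hidden behind the gripper in the last side picture. I saw no bystander moved, but compared them by eye only.

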